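# Lever open the control box with the opening tool

## Task

Open the small grey control box for inspection. First move the flux bottle standing on its cover gently to the round cork coaster, upright and wholly on it; then take the orange opening tool from its sloped rest, put its blade in the notch at the front of the box and lever the hinged cover up with it, swinging it back until it stands open by well over 60 degrees, and finally lay the tool down on the bench clear of the box without dropping it. Raise the cover with the tool only, the gripper must not push on the box, never tip the bottle, and leave the other things on the bench where they are.

Things in the scene. Friction and masses are not known exactly. Their poses are not given: they have to be found in the camera images.
- control_box: Grey box fixed to the bench, 90 (x) x 100 (y) mm, walls 4 mm. Origin: centre of its underside; +x points from its front to its hinge, z up. Walls end at z=71 mm, closed cover z=72 to 78. Front wall is the plane x=-45; notch in it: 32 mm wide about y=0, z=59 to 72 (up to the cover's underside), open to the hollow inside. A mounting flange 4 mm high reaches 14 mm out in front.
- cover (a joint): Angle of the hinged cover in rad: 0 closed, grows as the front edge swings up and back, stop at 1.7. Hinge line: parallel to the box's y at box x=45, z=75 mm. Cover 90 x 100 x 6 mm, its mid-plane goes through the hinge line. The hinge is stiff: about 2 N at the front edge moves it, and it stays where it is left.
- notch (a point): Centre of the notch's mouth in the front face of the box (box x=-45, y=0, z=66 mm). Seen from here towards the robot, the way in is free about 35 mm either side; beyond stand the soldering iron in its stand (coil 100 mm high) and the card rack.
- cover_edge (a point): Middle of the lower front edge of the cover, 90 mm from the hinge line; moves with the cover.
- pry_tool: Opening tool, 60 g. Origin: on the middle line of the orange handle, the best place to grip it. Handle 14 (y) x 18 (z) mm, from x=-60 to 50; steel blade 12 (y) x 3 (z) mm from x=50 to its tip at x=110. It starts in its rest, blade tip up, x axis 30 degrees above level (z leaning back by 30 degrees).
- tool_tip (a point): End of the tool's blade, on its middle line.
- tool_rest: Black rest fixed to the bench; origin: centre of its underside, z up; the tool's x lies above the rest's x, tool origin 100 mm above the rest's origin, 30 degrees nose up. Two forks hold the handle (tool x -60 to -44 and 35 to 51), cheeks up to the handle's middle line, an end stop behind; handle free between. Base 115 x 50 x 8 mm.
- flux_bottle: Flux bottle, yellow and white with a red needle cap, 45 g, 88 mm high, body 36 mm across up to 56 mm, cap 20 mm across. Origin: centre of its underside, z up. Starts on the closed cover.
- coaster: Round cork coaster fixed to the bench, 68 mm across, 4 mm thick. Origin: centre of its underside. A card rack (wall 75 mm high) stands as near as 43 mm from this point on the robot's right and the box on the left: open the fingers little, closing along the line to the robot.
- solder_reel: Blue-flanged reel standing on the bench, 60 mm across, 56 mm high; bystander. Origin: centre of its underside.
- free_bench (a point): Point on the bench top in front of the box: middle of a free stretch, good for laying the tool down with its handle's middle here and its blade pointing 45 degrees between world +x and +y (tip then ends short of the box). Any other free spot serves as well.
- heat_sink: Small finned aluminium heat sink standing on the bench, 25 x 30 x 18 mm; bystander. Origin: centre of its underside.

How it is judged:
By the outcome, as a careful person would: the job done as asked, in the order asked, and still so for the second after the job is handed in, with the robot touching nothing.
It also fails if it takes over 64 s, if anything falls off the work surface, if the arm or the gripper's body presses on something with over 40 N, if the wrist force passes 120 N, or if a joint passes its speed limit or range.

## Robot

A 7-joint arm with a two-finger parallel gripper is mounted at the origin on a cart in front of the work surface, level with it; the furniture and walls round the work are solid. World frame = base frame: x ahead of the robot, y to its left, z up, the work surface at z = 0. Lengths are in m, angles in rad, forces in N, time in s.
With the tool pointing down it reaches from about 0.4 to 0.9 m from the base axis. Payload 5.5 kg.
Tool frame: the origin (TCP) lies at the very end of the fingers, on their centre line; the grasp point (between the pads) lies 19 mm behind it (arm.grip_depth is the distance from the TCP to the grasp point, in m); z points along the fingers, x is the direction in which the jaws open and shut, and the axes are right-handed (so a half turn about z gives the same grasp; the last joint's range is limited). The gripper opens to 92 mm and grips with 3 to 60 N. Pads are 19 mm wide; open, the fingers measure 130 mm over their backs; the gripper's body (75 mm by 190 mm) begins 47 mm behind the grasp point.
Start: joints at [-0.977, 0.501, -0.427, 1.55, 0.221, 1.138, -0.21], TCP at [0.211, 0.615, 0.227] pointing down, gripper open.
Joint ranges: [-2.88, 2.88], [-0.31, 2.03], [-1.54, 1.56], [0.2, 2.42], [-1.41, 4.55], [0.19, 2.02], [-2.57, 2.57]. Speed limits (rad/s): [2.57, 2.57, 3.14, 3.14, 3.14, 3.14, 3.14].

## Interface

Orientations are given as a rotation vector (axis times angle).
In Python, from rig import readout, imaging, ticket, arm gives the robot as it stands. The module is installed in compiled form; this text tells all that it offers.
- The arm moves only by the tool move_arm, never from a script. Its argument "steps" is a list of rows, each a list of 5 numbers: the shift along the tool's x, y, z in m, then the turn about the tool's z in degrees, then the opening, from 0 (shut) to 1 (fully open). In form: [[dx, dy, dz, turn, fingers], ...]. A call has 1 to 20 rows; each row shifts and turns the commanded pose from where the row before left it, along the tool's axes as they then stand; what a row does not reach is not made up. A row lasts 1/10 s, in which the tool goes at most 50 mm and 8.59 degrees, less where a joint would pass 70% of its speed; a pose out of reach is approached as far as the arm can. A call is refused whole if a number of a shift passes 0.05 or a number of a turn 8.59, either way. A call with a gripper value outside its range is refused whole. The fingers move at their own pace and stop on an object; the grip force is fixed at half the most. Time passes only in rows, so rows that do not move let the fingers close. It gives the time, the measured TCP pose, the force and the opening at its end, in the units of the state.
- readout.read_state(): the state, without advancing time (a new reading comes with each control period).
- imaging.grab_frame(name): name is "side" or "top" or "wrist"; returns a dict with "pixels" (420x560x3 uint8, red, green, blue), "vfov" (degrees; the focal length in pixels is half the picture's height over the tangent of half this angle, whatever the lens; pixels are square), "cx", "cy" (the principal point, pixels), "k1" (the pictures are not rectified: a ray, as slopes to the right and down, at radius r is drawn at 1 + k1 r^2 times it, then the intrinsics apply), "eye" and "orientation" of the camera in the world; the wrist camera has in their place "mount" (4x4, takes a point from camera to tool coordinates, whose origin is the TCP and whose axes are the tool frame's). Camera axes: x right, y up, looking along -z (the intrinsics and any distortion apply to the point x, -y, -z); pixel columns grow to the right and rows downward; lengths in m; the calibration is good to about 2 mm. A picture is of the moment at which its call begins: read the wrist's pose just before it. There is no depth.
- ticket.close_job(): hands the job in, once; it reports no verdict.
The state is a dict: "time": time; "joint_positions": joint angles; "qd": joint speeds; "tau": joint torques, N m; "tool_pos": TCP position; "eef_rot": TCP orientation; "wrist_force": force on the tool from outside, world axes, zero at the start; "wrist_torque": the same for the moment, N m; "width": opening from 0.0 (shut) to 1.0 (fully open).
Only numpy, scipy, OpenCV 4.12 (cv2) and the standard library are available. Lean on these libraries where they do the work, as an engineer would, in place of code of your own. Each camera call takes 0.05 s, during which the arm holds its last target.

## Working session

There is one attempt and no reset: what is moved stays moved. The work goes in short steps, Python scripts to look and compute and a tool call to move; the robot and the scene stay as the last step left them, time stands still between calls to the robot, and variables do not carry over. Pictures are saved under pics/ and viewed, and the job is handed in when it is done.

Besides the shell and the picture viewer there is one more tool, called after "Request:" as name(argument=value, ...), one argument or row to a line, values as JSON. move_arm: Moves the arm, as the interface text tells. Its arguments: {"type":"object","properties":{"steps":{"type":"array","items":{"type":"array","items":{"type":"number"}}}},"required":["steps"]}

```bash
mkdir -p pics; ls; python3 - <<'E'
from rig import readout, imaging, ticket, arm
import cv2
s=readout.read_state()
for k,v in s.items(): print(k,v)
print(arm.grip_depth,[a for a in dir(arm) if a[0]!='_'])
for n in ["side","top","wrist"]:
    f=imaging.grab_frame(n)
    cv2.imwrite(f"pics/a_{n}.png",cv2.cvtColor(f["pixels"],cv2.COLOR_RGB2BGR))
    print(n,{k:v for k,v in f.items() if k!="pixels"})
E
```

```text
pics
time 0.0
joint_positions [-0.97678001  0.50186897 -0.42677203  1.55147417  0.22083206  1.13827267
 -0.21031483]
qd [-0.00300527 -0.00125212 -0.00128853 -0.0002967   0.0009252   0.00040374
 -0.00138886]
tau [ 1.25182578e-03 -5.66606998e+01 -5.81591919e+00 -2.79120076e+01
 -6.86605554e-02  3.10069544e-02  1.82875747e-04]
tool_pos [0.21095995 0.61406599 0.22565336]
eef_rot [ 2.55595158e+00  1.82475831e+00 -2.53963322e-03]
wrist_force [ 0.23979356 -0.0465431   0.51096812]
wrist_torque [-0.04687457 -0.01174107 -0.0103364 ]
width 0.9981212583203992
0.0188 ['IKError', 'grip_depth']
side {'vfov': 46.97464707899884, 'cx': 280.411796562011, 'cy': 207.09235241649168, 'k1': -0.029650819599849124, 'eye': array([ 0.40092008, -0.38638698,  0.66404724]), 'orientation': array([ 0.93092688, -0.13744912, -0.27927029])}
top {'vfov': 45.65289159914036, 'cx': 287.36950898244766, 'cy': 215.18106629880603, 'k1': -0.10850246618676608, 'eye': array([0.53658907, 0.31948075, 0.99896098]), 'orientation': array([ 0.08745121, -0.06876431, -1.56101931])}
wrist {'vfov': 61.379027910259694, 'cx': 278.5721215043498, 'cy': 215.49349662607037, 'k1': -0.07911959443413863, 'mount': array([[ 9.99999533e-01,  6.62262540e-04, -7.04538865e-04,
         5.20157466e-04],
       [ 4.41718928e-04, -9.61039614e-01, -2.76410321e-01,
        -7.39159429e-02],
       [-8.60145960e-04,  2.76409881e-01, -9.61039457e-01,
        -1.58135572e-01],
       [ 0.00000000e+00,  0.00000000e+00,  0.00000000e+00,
         1.00000000e+00]])}
```

View pics/a_top.png

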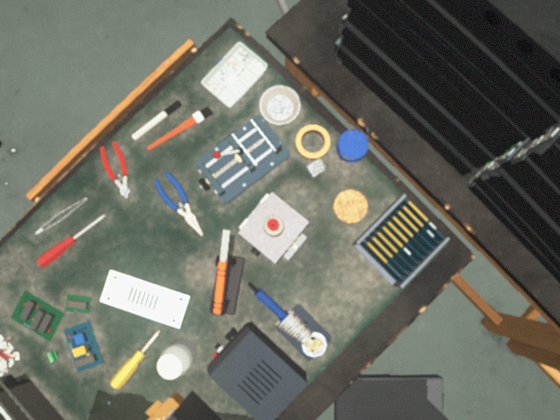

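View pics/a_side.png

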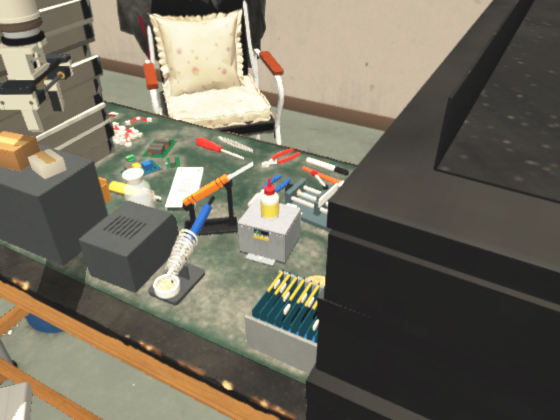

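View pics/a_wrist.png

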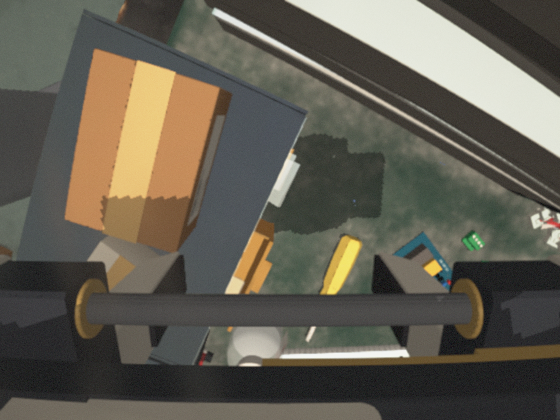

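```bash
cat > h.py <<'E'
import numpy as np, cv2
from scipy.spatial.transform import Rotation as R
from rig import readout, imaging, arm
W,H=560,420
def cam(name):
    s=readout.read_state()
    f=imaging.grab_frame(name)
    F=H/2/np.tan(np.radians(f["vfov"]/2))
    if name=="wrist":
        T=np.eye(4);T[:3,:3]=R.from_rotvec(s["eef_rot"]).as_matrix();T[:3,3]=s["tool_pos"]
        M=T@np.array(f["mount"])
    else:
        M=np.eye(4);M[:3,:3]=R.from_rotvec(f["orientation"]).as_matrix();M[:3,3]=f["eye"]
    return dict(pix=f["pixels"],F=F,cx=f["cx"],cy=f["cy"],k1=f["k1"],M=M)
def proj(c,P):
    P=np.atleast_2d(P)
    p=(P-c["M"][:3,3])@c["M"][:3,:3]
    a=p[:,0]/-p[:,2]; b=-p[:,1]/-p[:,2]
    k=1+c["k1"]*(a*a+b*b)
    return np.c_[c["cx"]+c["F"]*a*k, c["cy"]+c["F"]*b*k]
def ray(c,uv):
    u=(uv[0]-c["cx"])/c["F"]; v=(uv[1]-c["cy"])/c["F"]
    a,b=u,v
    for _ in range(30):
        k=1+c["k1"]*(a*a+b*b); a,b=u/k,v/k
    d=c["M"][:3,:3]@np.array([a,-b,-1.0]); return c["M"][:3,3],d/np.linalg.norm(d)
def onz(c,uv,z):
    o,d=ray(c,uv); return o+d*(z-o[2])/d[2]
def tri(rays):
    A=np.zeros((3,3));b=np.zeros(3)
    for o,d in rays:
        Q=np.eye(3)-np.outer(d,d);A+=Q;b+=Q@o
    return np.linalg.solve(A,b)
def save(c,fn,box=None,scale=1,draw=None):
    im=cv2.cvtColor(c["pix"],cv2.COLOR_RGB2BGR)
    if box: x0,y0,x1,y1=box
    else: x0,y0,x1,y1=0,0,W,H
    im=cv2.resize(im[y0:y1,x0:x1],None,fx=scale,fy=scale,interpolation=cv2.INTER_CUBIC)
    if draw:
        for pl,col in draw:
            q=((proj(c,pl)+0.5-[x0,y0])*scale-0.5).round(1)
            cv2.polylines(im,[np.int32(q*8)],False,col,1,cv2.LINE_AA,3)
    cv2.imwrite(fn,im)
E
python3 - <<'E'
from h import *
import pickle
t=cam("top");s=cam("side");pickle.dump((t,s),open("c0.pkl","wb"))
save(t,"pics/b_top.png",(190,130,390,280),4)
save(s,"pics/b_side.png",(150,130,350,280),4)
for n,uv,z in [("coaster",(350,206),.004),("box",(273,228),.078),("fl",(295,248),.004),("reel",(353,145),.056)]:
    print(n,onz(t,uv,z))
E
```

```text
coaster [0.65545111 0.20614868 0.004     ]
box [0.60449474 0.35726262 0.078     ]
fl [0.57036656 0.31600117 0.004     ]
reel [0.76796534 0.20558305 0.056     ]
```

View pics/b_top.png

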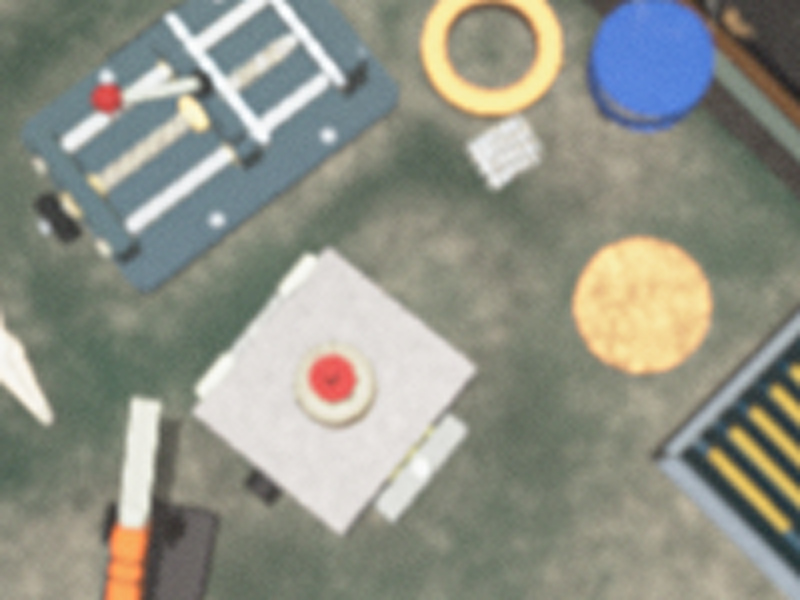

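View pics/b_side.png

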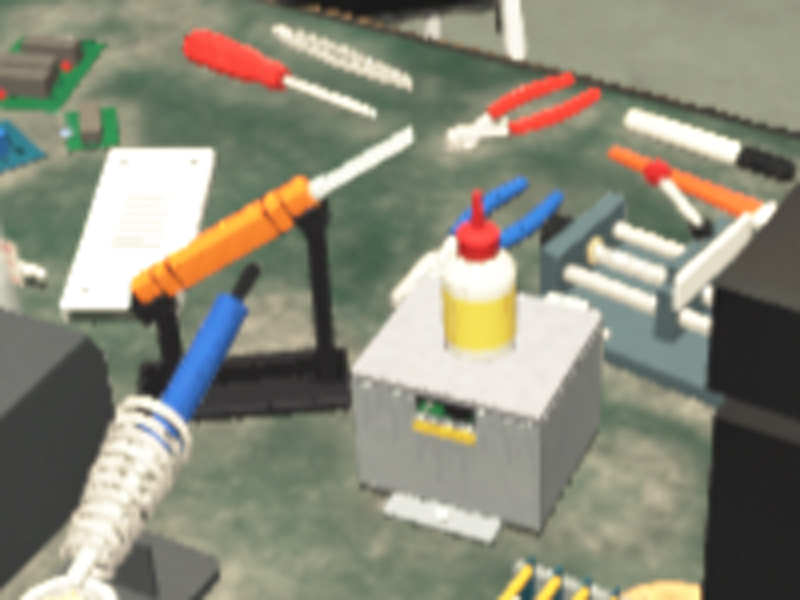

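```bash
cat > m1.py <<'E'
from h import *
import pickle
from scipy.optimize import least_squares
t,s=pickle.load(open("c0.pkl","rb"))
ft=lambda p:(190+(p[0]+.5)/4-.5,130+(p[1]+.5)/4-.5)
fs=lambda p:(150+(p[0]+.5)/4-.5,130+(p[1]+.5)/4-.5)
def pose(x,y,yaw,P):
    c,n=np.cos(yaw),np.sin(yaw);P=np.atleast_2d(P)*1.0
    return np.c_[x+c*P[:,0]-n*P[:,1],y+n*P[:,0]+c*P[:,1],P[:,2]]
# box: front-left = +y
L=np.array([[45,-50,78],[-45,-50,78],[-45,50,78],[45,50,78]])/1000
Lt=[ft(p) for p in [(328,248),(477,370),(345,535),(193,410)]]
Ls=np.array([[-45,50,78],[-45,-50,78],[45,-50,78],[-45,-50,0],[-45,50,0]])/1000
Lsp=[fs(p) for p in [(355,375),(540,418),(605,305),(540,534),(358,487)]]
def res(q,which):
    a=(proj(t,pose(*q,L))-Lt).ravel();b=(proj(s,pose(*q,Ls))-Lsp).ravel()
    return np.r_[a,b] if which==2 else (a if which==0 else b)
for w in (0,1,2):
    r=least_squares(res,[.6,.36,.7],args=(w,));print(w,r.x,np.degrees(r.x[2]),r.fun.round(1))
box=r.x
print("notch",pose(*box,[-.045,0,.066]))
# tool
tip=tri([ray(t,ft((146,401))),ray(s,fs((411,132)))]);bs=tri([ray(t,ft((133,525))),ray(s,fs((316,192)))])
print("tip",tip,"bladebase",bs,(tip-bs),np.linalg.norm(tip-bs))
print("bottle cap top", onz(t,ft((333,380)),.166), tri([ray(t,ft((333,380))),ray(s,fs((477,195)))]))
print("coaster",onz(t,ft((643,305)),.004)); print("bottle shoulder c",onz(t,ft((335,385)),.078+.056))
E
python3 m1.py
python3 - <<'E'
from h import *
import pickle
t,s=pickle.load(open("c0.pkl","rb"))
save(t,"pics/c_top.png",(190,210,340,360),4)
save(s,"pics/c_side.png",(170,140,300,240),6)
E
```

```text
0 [0.60600339 0.35626819 0.89502448] 51.28112544691218 [ 0.3 -0.4  0.6 -0.5 -0.7  0.2 -0.2  0.6]
1 [0.60668065 0.35965085 0.91132579] 52.21512124577496 [-0.9 -1.3  0.6 -0.8 -0.6  1.3  0.5  0.3  0.5  0.5]
2 [0.60631659 0.35727945 0.90035668] 51.58663753705661 [-0.4 -0.5 -0.  -0.9 -1.   0.  -0.7  0.6 -0.9 -0.7  0.4  0.1 -0.2  2.2
  0.3  1.3  0.5  1. ]
notch [[0.57835671 0.32201976 0.066     ]]
tip [0.59404507 0.4334117  0.15909786] bladebase [0.54332889 0.44205732 0.12751283] [ 0.05071618 -0.00864563  0.03158503] 0.060369627332807714
bottle cap top [0.60367342 0.35392807 0.166     ] [0.60435203 0.35364231 0.16824807]
coaster [0.65571004 0.20539286 0.004     ]
bottle shoulder c [0.60407658 0.35435574 0.134     ]
```

View pics/c_top.png

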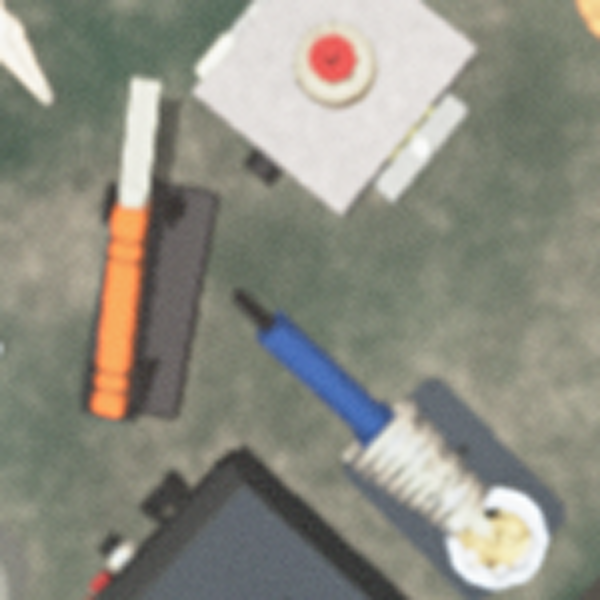

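View pics/c_side.png

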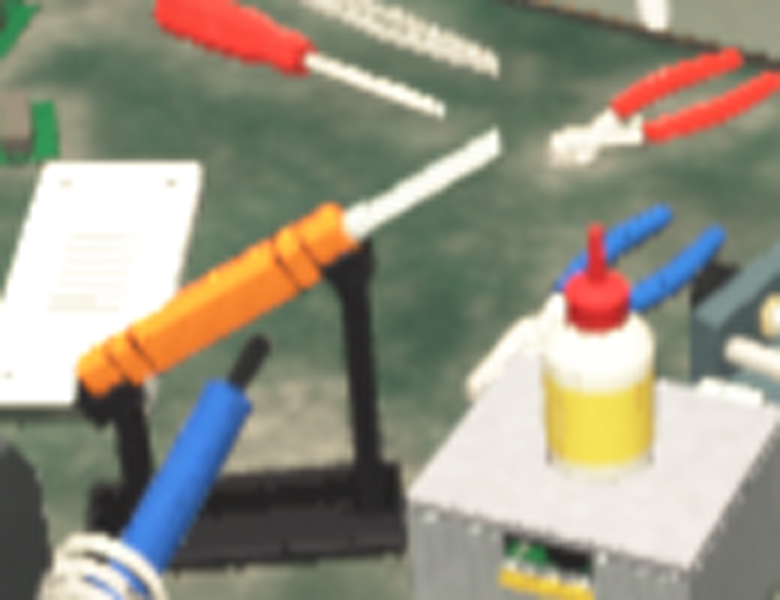

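```bash
python3 - <<'E'
from h import *
import pickle
t,s=pickle.load(open("c0.pkl","rb"))
ft=lambda p:(190+(p[0]+.5)/4-.5,210+(p[1]+.5)/4-.5)
fs=lambda p:(170+(p[0]+.5)/6-.5,140+(p[1]+.5)/6-.5)
fb=lambda p:(150+(p[0]+.5)/4-.5,130+(p[1]+.5)/4-.5)
print("iron tip",tri([ray(t,ft((238,292))),ray(s,fs((260,345)))]))
print("iron handle front",tri([ray(t,ft((270,332))),ray(s,fs((228,390)))]))
print("iron handle/coil",tri([ray(t,ft((370,425))),ray(s,fb((165,430)))]))
print("cup",[onz(t,ft((500,540)),z) for z in (0,.05)])
for p in [(435,378),(565,515),(345,455)]: print("stand base",onz(t,ft(p),.005))
for p in [(210,195),(178,415),(95,410)]: print("rest base",onz(t,ft(p),.008))
for p in [(240,450)]: print("big box corner",onz(t,ft(p),.12),onz(t,ft(p),.06))
for p in [(357,243),(395,197),(449,240),(403,287)]: print("rack",onz(t,p,.075))
# grid
grid=[]
for x in np.arange(.3,.9,.1): grid.append((np.array([[x,y,0] for y in np.linspace(0,.8,30)]),(0,255,255) ))
for y in np.arange(0,.9,.1): grid.append((np.array([[x,y,0] for x in np.linspace(.2,.9,30)]),(255,255,0) if abs(y-.4)>.01 else (0,0,255)))
save(t,"pics/d_top.png",(60,60,460,360),2,grid)
E
```

```text
iron tip [0.5035516  0.39677699 0.11766015]
iron handle front [0.48789192 0.38249985 0.11261546]
iron handle/coil [0.44421462 0.33872878 0.07605138]
cup [array([0.37982128, 0.27570703, 0.        ]), array([0.38766782, 0.277898  , 0.05      ])]
stand base [0.45960666 0.30847929 0.005     ]
stand base [0.39303511 0.24404039 0.005     ]
stand base [0.42143098 0.35251146 0.005     ]
rest base [0.54870027 0.4207601  0.008     ]
rest base [0.44025677 0.43493514 0.008     ]
rest base [0.44207049 0.4761076  0.008     ]
big box corner [0.43634471 0.39453157 0.12      ] [0.42950179 0.39965472 0.06      ]
rack [0.57806461 0.20145044 0.075     ]
rack [0.66464489 0.12958799 0.075     ]
rack [0.58462497 0.02867169 0.075     ]
rack [0.49735461 0.11638301 0.075     ]
```

View pics/d_top.png

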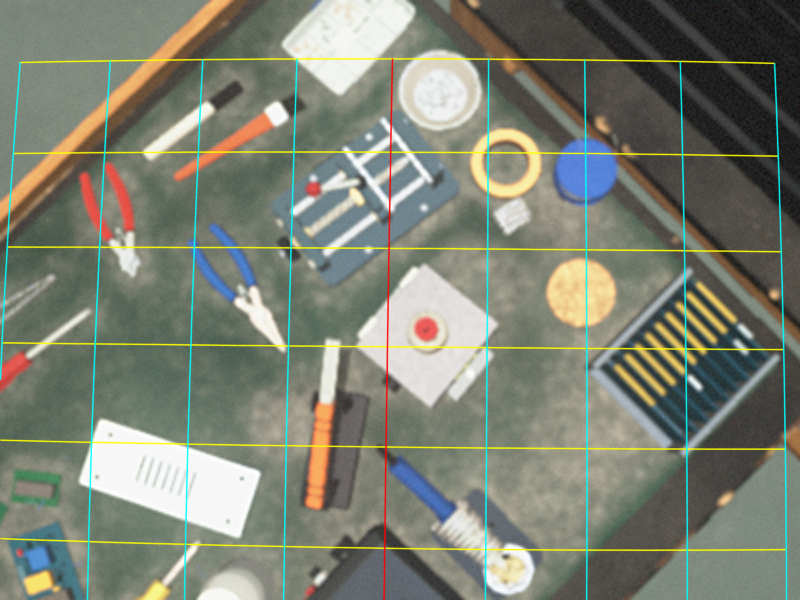

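```bash
cat >> h.py <<'E'
def Tz(x,y,yaw):
    T=np.eye(4);T[:3,:3]=R.from_euler('z',yaw).as_matrix();T[:3,3]=[x,y,0];return T
def app(T,P): return np.atleast_2d(P)@T[:3,:3].T+T[:3,3]
def wire(T,lo,hi,col):
    x0,y0,z0=lo;x1,y1,z1=hi;out=[]
    for z in(z0,z1): out.append((app(T,[[x0,y0,z],[x1,y0,z],[x1,y1,z],[x0,y1,z],[x0,y0,z]]),col))
    for x in(x0,x1):
        for y in(y0,y1): out.append((app(T,[[x,y,z0],[x,y,z1]]),col))
    return out
def circ(x,y,z,r,col): 
    a=np.linspace(0,2*np.pi,40);return [(np.c_[x+r*np.cos(a),y+r*np.sin(a),z+0*a],col)]
def toolwire(org,yaw,pitch):
    T=np.eye(4);T[:3,:3]=R.from_euler('ZY',[yaw,-pitch]).as_matrix();T[:3,3]=org
    return wire(T,(-.06,-.007,-.009),(.05,.007,.009),(255,0,0))+wire(T,(.05,-.006,-.0015),(.11,.006,.0015),(0,0,255))
E
python3 - <<'E'
from h import *
import pickle
t,s=pickle.load(open("c0.pkl","rb"))
d=toolwire([.4995,.4495,.1],np.radians(-9.7),np.radians(30))
B=Tz(.6062,.357,np.radians(51.5))
d+=wire(B,(-.045,-.05,0),(.045,.05,.078),(0,200,0))+wire(B,(-.045,-.016,.059),(-.045,.016,.072),(255,0,255))
d+=circ(.604,.354,.078,.018,(255,0,0))+circ(.604,.354,.134,.018,(255,0,0))+circ(.6557,.2055,.004,.034,(255,0,0))
save(t,"pics/e_top.png",(200,170,380,305),4,d)
save(s,"pics/e_side.png",(170,140,340,270),4,d)
E
```

```text
(no output)
```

View pics/e_top.png

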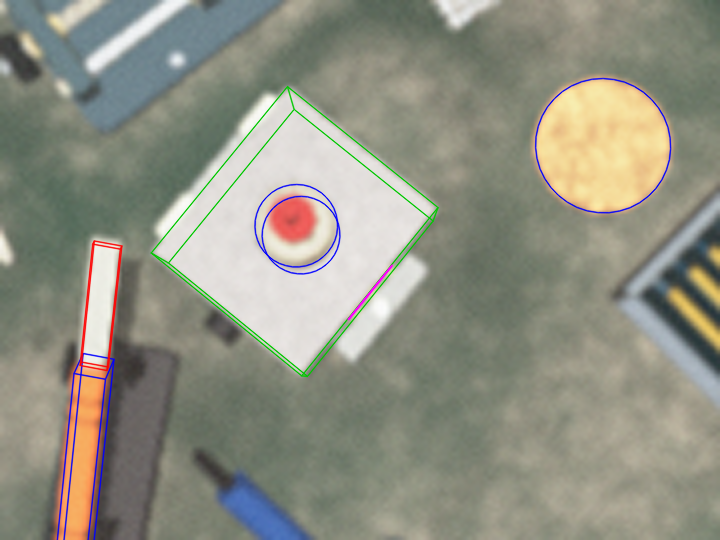

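View pics/e_side.png

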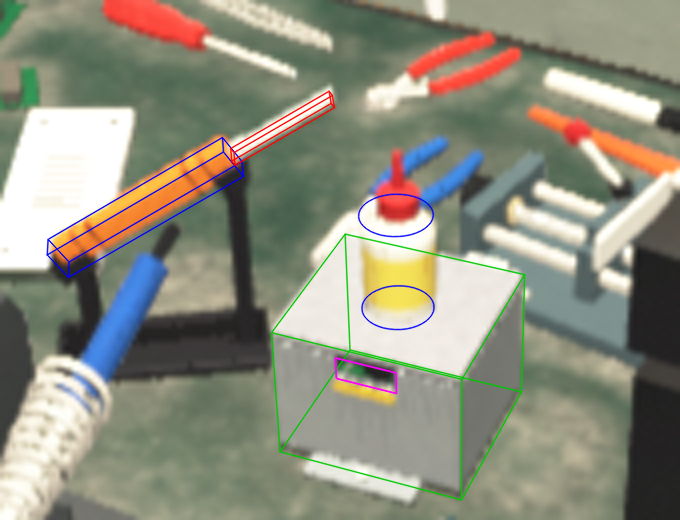

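Request:
move_arm(
  steps=[
    [0,0,-0.04,0,0.65],
    [0,0,-0.04,0,0.65],
    [0,0,0,8,0.65],
    [0,0,0,8,0.65],
    [0,0,0,8,0.65],
    [0,0,0,8,0.65],
    [0,0,0,8,0.65],
    [0,0,0,8,0.65],
    [0,0,0,5.6,0.65],
  ],
)

```text
time: 1.15
tool_pos: [0.211, 0.6147, 0.3065]
eef_rot: [3.106, 0.468, -0.0]
wrist_force: [-0.3, -0.1, -0.7]
width: 0.651
```

```bash
cat > to.py <<'E'
import sys
from h import *
s=readout.read_state()
M=R.from_rotvec(s["eef_rot"]).as_matrix()
yaw=np.degrees(np.arctan2(M[1,0],M[0,0]))
print("t",round(s["time"],2),"pos",np.round(s["tool_pos"],4),"yaw",round(yaw,2),"z",M[:,2].round(3),"q",np.round(s["joint_positions"],2),"F",np.round(s["wrist_force"],1),"T",np.round(s["wrist_torque"],2),"w",round(s["width"],3))
if len(sys.argv)>3:
    tgt=np.array([float(a) for a in sys.argv[1:4]])
    d=M.T@(tgt-s["tool_pos"]); print("tool shift",d.round(4),"norm",np.linalg.norm(d).round(3))
    if len(sys.argv)>4: print("turn",round((yaw-float(sys.argv[4])+180)%360-180,2))
E
python3 to.py .604 .354 .30 17.4
```

```text
t 1.15 pos [0.211  0.6147 0.3065] yaw 17.15 z [-0. -0. -1.] q [-1.09  0.42 -0.27  1.46  0.11  1.28 -1.07] F [-0.3 -0.1 -0.7] T [-0.13  0.04  0.02] w 0.651
tool shift [0.2987 0.365  0.0066] norm 0.472
turn -0.25
```

Request:
move_arm(
  steps=[
    [0.025,0.0304,0,0,0.65],
    [0.025,0.0304,0,0,0.65],
    [0.025,0.0304,0,0,0.65],
    [0.025,0.0304,0,0,0.65],
    [0.025,0.0304,0,0,0.65],
    [0.025,0.0304,0,0,0.65],
    [0.025,0.0304,0,0,0.65],
    [0.025,0.0304,0,0,0.65],
    [0.025,0.0304,0,0,0.65],
    [0.025,0.0304,0,0,0.65],
    [0.025,0.0304,0,0,0.65],
    [0.0237,0.0306,0,0,0.65],
    [0,0,0,0,0.65],
  ],
)

```text
time: 2.45
tool_pos: [0.6113, 0.3487, 0.3057]
eef_rot: [3.103, 0.46, 0.003]
wrist_force: [-0.3, -0.6, 0.1]
width: 0.65
```

```bash
python3 to.py .604 .354 .109 17.4; python3 - <<'E'
from h import *
w=cam("wrist")
d=circ(.604,.354,.166,.005,(255,0,0))+circ(.604,.354,.134,.018,(0,255,0))+circ(.604,.354,.078,.018,(255,0,0))
save(w,"pics/f_w.png",None,1,d)
E
```

```text
t 2.45 pos [0.6113 0.3487 0.3057] yaw 16.87 z [ 0.003 -0.005 -1.   ] q [-0.5   0.51 -0.1   1.31  0.06  1.32 -0.3 ] F [-0.3 -0.6  0.1] T [-0.12  0.02  0.  ] w 0.65
tool shift [-0.0057 -0.0082  0.1967] norm 0.197
turn -0.53
```

View pics/f_w.png

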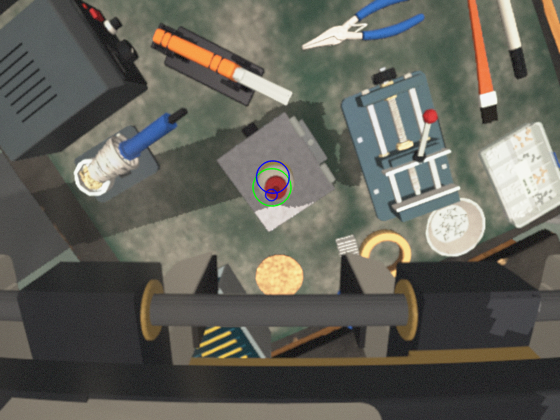

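Request:
move_arm(
  steps=[
    [0,0,0,0,0.65],
    [0,0,0,0,0.65],
  ],
)

```text
time: 2.7
tool_pos: [0.604, 0.3579, 0.3067]
eef_rot: [-3.104, -0.48, 0.001]
wrist_force: [-0.9, -0.5, 0.7]
width: 0.652
```

```bash
python3 to.py .604 .354 .109 17.4; python3 - <<'E'
from h import *
w=cam("wrist")
d=circ(.604,.354,.166,.002,(255,0,0))+circ(.604,.354,.134,.018,(0,255,0))+circ(.604,.354,.078,.018,(255,0,0))+circ(.6557,.2055,.004,.034,(255,0,0))
save(w,"pics/f_w2.png",(200,100,340,300),3,d)
E
```

```text
t 2.7 pos [0.604  0.3579 0.3067] yaw 17.6 z [-0.001  0.001 -1.   ] q [-0.5   0.51 -0.11  1.31  0.05  1.32 -0.3 ] F [-0.9 -0.5  0.7] T [-0.06  0.07  0.03] w 0.652
tool shift [-0.0011  0.0039  0.1977] norm 0.198
turn 0.2
```

View pics/f_w2.png

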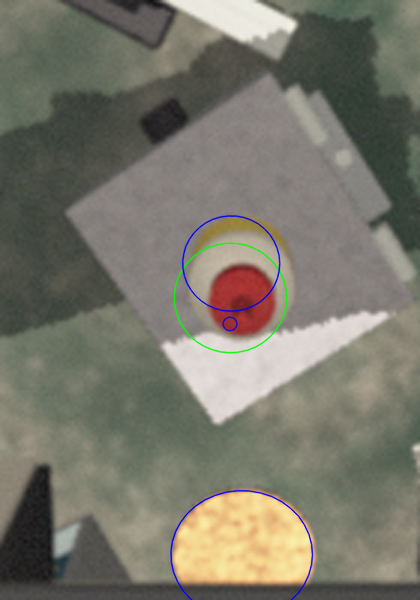

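```bash
python3 to.py; python3 - <<'E'
from h import *
import pickle
w=cam("wrist");t=cam("top");s=cam("side")
pickle.dump((w,t,s),open("c1.pkl","wb"))
B=Tz(.6062,.357,np.radians(51.5))
d=circ(.604,.354,.166,.002,(255,0,0))+circ(.6557,.2055,.004,.034,(255,0,0))+wire(B,(-.045,-.05,0),(.045,.05,.078),(0,200,0))
save(w,"pics/g_w.png",(190,90,340,300),3,d)
save(t,"pics/g_t.png",(225,175,375,275),4,d)
E
```

```text
t 2.75 pos [0.604  0.3579 0.3068] yaw 17.61 z [-0.001  0.001 -1.   ] q [-0.5   0.51 -0.11  1.31  0.05  1.32 -0.3 ] F [-0.4 -0.8  0.5] T [-0.1   0.05 -0.01] w 0.65
```

View pics/g_w.png

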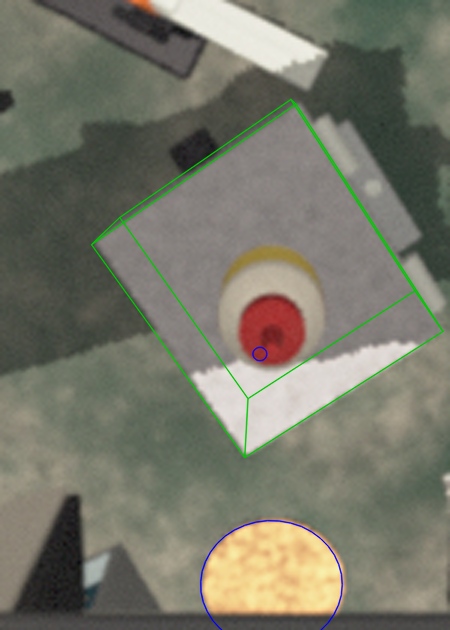

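View pics/g_t.png

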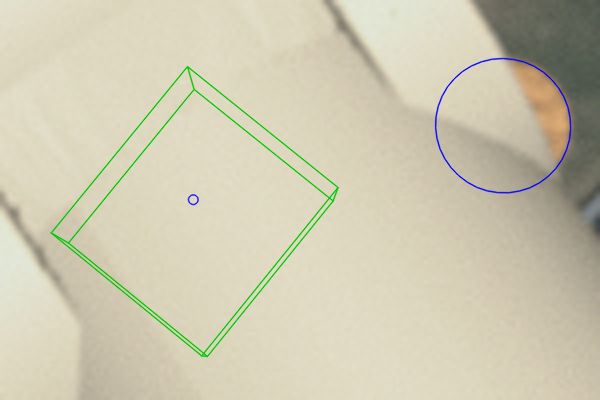

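```bash
python3 - <<'E'
from h import *
import pickle
w,_,_=pickle.load(open("c1.pkl","rb"));t,s=pickle.load(open("c0.pkl","rb"))
ft=lambda p:(190+(p[0]+.5)/4-.5,130+(p[1]+.5)/4-.5)
fs=lambda p:(150+(p[0]+.5)/4-.5,130+(p[1]+.5)/4-.5)
fw=lambda p:(190+(p[0]+.5)/3-.5,90+(p[1]+.5)/3-.5)
rt=ray(t,ft((334,381)));rs=ray(s,fs((477,193)));rw=ray(w,fw((271,336)))
for n,rr in [("ts",(rt,rs)),("tw",(rt,rw)),("sw",(rs,rw)),("all",(rt,rs,rw))]:
    p=tri(rr);print(n,p.round(4),[np.linalg.norm(np.cross(p-o,d)).round(4) for o,d in rr])
for z in (.13,.15,.166): print(z,onz(w,fw((271,336)),z),onz(t,ft((334,381)),z))
print("cam",w["M"][:3,3])
# base yellow edge of body: top (270,247) in wrist -> far tangent
for p,z in [((270,247),.078),((218,310),.134),((325,310),.134),((271,262),.134)]: print(p,onz(w,fw(p),z))
E
```

```text
ts [0.604  0.3531 0.1697] [np.float64(0.0011), np.float64(0.0011)]
tw [0.6064 0.3545 0.1418] [np.float64(0.0012), np.float64(0.0012)]
sw [0.6063 0.3597 0.1652] [np.float64(0.0006), np.float64(0.0006)]
all [0.6051 0.3568 0.166 ] [np.float64(0.0038), np.float64(0.0015), np.float64(0.0032)]
0.13 [0.60844785 0.35174213 0.13      ] [0.60613799 0.35497453 0.13      ]
0.15 [0.60687182 0.35634593 0.15      ] [0.60453725 0.35415761 0.15      ]
0.166 [0.605611   0.36002898 0.166     ] [0.60325666 0.35350407 0.166     ]
cam [0.58204585 0.42886614 0.46504464]
(270, 247) [0.60201407 0.37166376 0.078     ]
(218, 310) [0.58944721 0.35568876 0.134     ]
(325, 310) [0.6219555 0.3659845 0.134    ]
(271, 262) [0.60086546 0.37550384 0.134     ]
```

```bash
python3 - <<'E'
from h import *
import pickle
w,_,_=pickle.load(open("c1.pkl","rb"))
d=toolwire([.4995,.4495,.1],np.radians(-9.7),np.radians(30))
for x,y in((.604,.354),(.606,.358)): 
    for z,r in((.078,.018),(.134,.018),(.166,.002)): d+=circ(x,y,z,r,(0,255,0) if x>.605 else (255,0,0))
save(w,"pics/h_w.png",(140,10,340,230),3,d)
E
```

```text
(no output)
```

View pics/h_w.png

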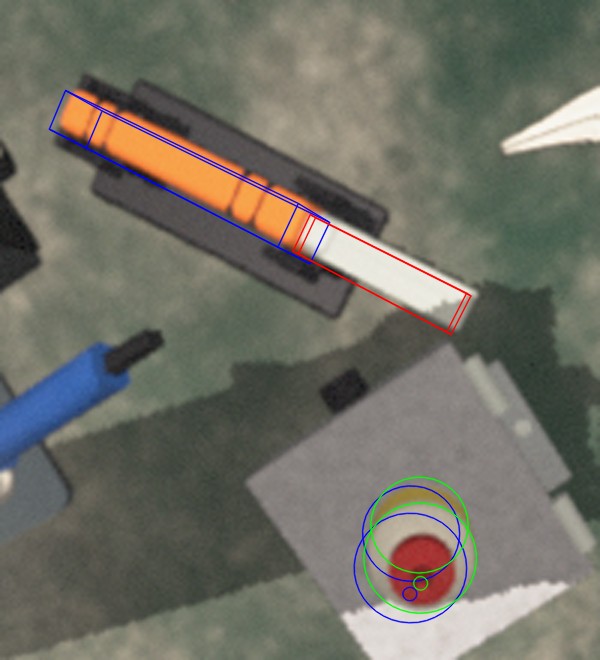

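```bash
python3 to.py .6053 .3563 .109 17.4
```

```text
t 2.9 pos [0.6046 0.3573 0.307 ] yaw 17.56 z [ 0.  0. -1.] q [-0.5   0.51 -0.11  1.31  0.05  1.32 -0.3 ] F [0.4 0.3 0.8] T [-0.11  0.03  0.03] w 0.647
tool shift [0.0003 0.0012 0.198 ] norm 0.198
turn 0.16
```

Request:
move_arm(
  steps=[
    [0.0003,0.0012,0.035,0,0.65],
    [0,0,0.035,0,0.65],
    [0,0,0.035,0,0.65],
    [0,0,0.03,0,0.65],
    [0,0,0.025,0,0.65],
    [0,0,0.02,0,0.65],
    [0,0,0.018,0,0.65],
    [0,0,0,0,0.65],
    [0,0,0,0,0.65],
  ],
)

```text
time: 3.8
tool_pos: [0.6058, 0.3555, 0.1089]
eef_rot: [-3.105, -0.478, 0.001]
wrist_force: [-0.1, 1.3, 0.0]
width: 0.651
```

```bash
python3 to.py .6053 .3563 .109 17.4;  python3 - <<'E'
from h import *
w=cam("wrist");s=cam("side")
save(w,"pics/i_w.png")
save(s,"pics/i_s.png",(210,100,350,220),4)
E
```

```text
t 3.8 pos [0.6058 0.3555 0.1089] yaw 17.49 z [-0. -0. -1.] q [-0.5   0.68 -0.1   1.5   0.07  0.97 -0.32] F [-0.1  1.3  0. ] T [-0.1   0.04 -0.04] w 0.651
tool shift [-0.0003 -0.0009 -0.0001] norm 0.001
turn 0.09
```

View pics/i_w.png

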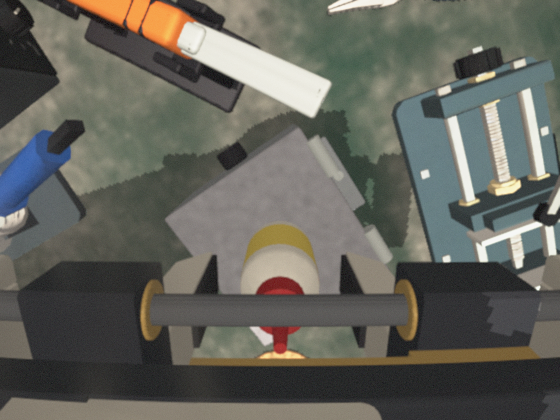

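View pics/i_s.png

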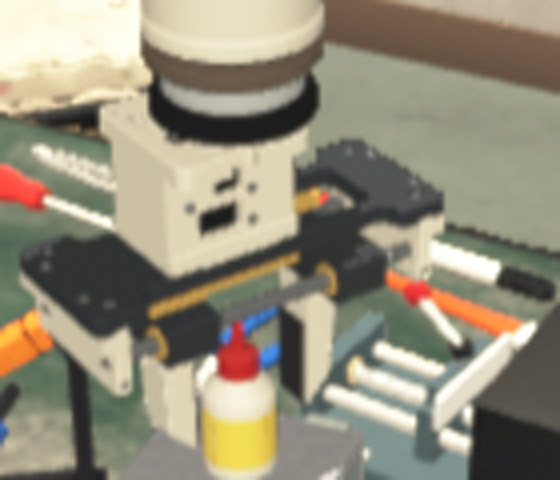

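```bash
python3 - <<'E'
from h import *
w=cam("wrist")
Mi=np.linalg.inv(w["M"])
s=readout.read_state();T=np.eye(4);T[:3,:3]=R.from_rotvec(s["eef_rot"]).as_matrix();T[:3,3]=s["tool_pos"]
for y in (-.005,0,.005):
    print(y,[proj(w,app(T,[0,y,z])).round(0)[0] for z in (-.057,-.025,0,.031)])
s=cam("side")
for y in (-.005,0,.005):
    print(y,[(4*(proj(s,app(T,[0,y,z]))-[210,100])).round(0)[0] for z in (-.057,-.025,0,.031)])
E
```

```text
-0.005 [array([277., 333.]), array([277., 288.]), array([277., 264.]), array([277., 242.])]
0 [array([277., 346.]), array([277., 299.]), array([277., 273.]), array([277., 250.])]
0.005 [array([277., 358.]), array([277., 309.]), array([277., 282.]), array([277., 258.])]
-0.005 [array([232., 307.]), array([233., 363.]), array([234., 405.]), array([235., 455.])]
0 [array([238., 312.]), array([239., 368.]), array([240., 410.]), array([241., 460.])]
0.005 [array([243., 317.]), array([245., 372.]), array([245., 414.]), array([246., 465.])]
```

Request:
move_arm(
  steps=[
    [0.0015,0,0,0,0.5],
    [0,0,0,0,0.44],
    [0,0,0,0,0.4],
    [0,0,0,0,0.36],
    [0,0,0,0,0.2],
    [0,0,0,0,0],
    [0,0,0,0,0],
    [0,0,0,0,0],
  ],
)

```text
time: 4.8
tool_pos: [0.6075, 0.3555, 0.1088]
eef_rot: [-3.105, -0.477, 0.0]
wrist_force: [-0.6, -0.2, 1.4]
width: 0.375
```

```bash
python3 to.py .6557 .2055 .2 17.4
```

```text
t 4.8 pos [0.6075 0.3555 0.1088] yaw 17.45 z [-0.  0. -1.] q [-0.5   0.68 -0.1   1.5   0.07  0.97 -0.32] F [-0.6 -0.2  1.4] T [-0.12  0.13 -0.01] w 0.375
tool shift [ 0.001   0.1576 -0.0912] norm 0.182
turn 0.05
```

Request:
move_arm(
  steps=[
    [0,0,-0.01,0,0],
    [0,0,-0.015,0,0],
    [0,0,-0.015,0,0],
    [0,0.01,0,0,0],
    [0,0.02,0,0,0],
    [0,0.025,0,0,0],
    [0,0.025,0,0,0],
    [0,0.025,0,0,0],
    [0,0.025,0,0,0],
    [0.001,0.018,0,0,0],
    [0,0.0096,0,0,0],
    [0,0,0,0,0],
    [0,0,0,0,0],
  ],
)

```text
time: 6.1
tool_pos: [0.6553, 0.2065, 0.1486]
eef_rot: [-3.104, -0.477, 0.001]
wrist_force: [-0.6, 1.0, -0.5]
width: 0.375
```

```bash
python3 to.py .6557 .2055 .035 17.4; python3 - <<'E'
from h import *
w=cam("wrist");s=cam("side")
d=circ(.6557,.2055,.004,.034,(255,0,0))
save(w,"pics/j_w.png",None,1,d)
save(s,"pics/j_s.png",(230,130,390,270),4,d)
E
```

```text
t 6.1 pos [0.6553 0.2065 0.1486] yaw 17.49 z [-0.001  0.001 -1.   ] q [-0.29  0.61 -0.08  1.52  0.06  1.01 -0.08] F [-0.6  1.  -0.5] T [-0.01  0.06 -0.05] w 0.375
tool shift [0.     0.0012 0.1136] norm 0.114
turn 0.09
```

View pics/j_w.png

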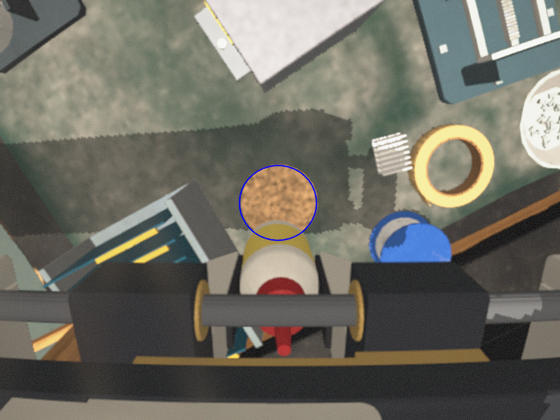

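View pics/j_s.png

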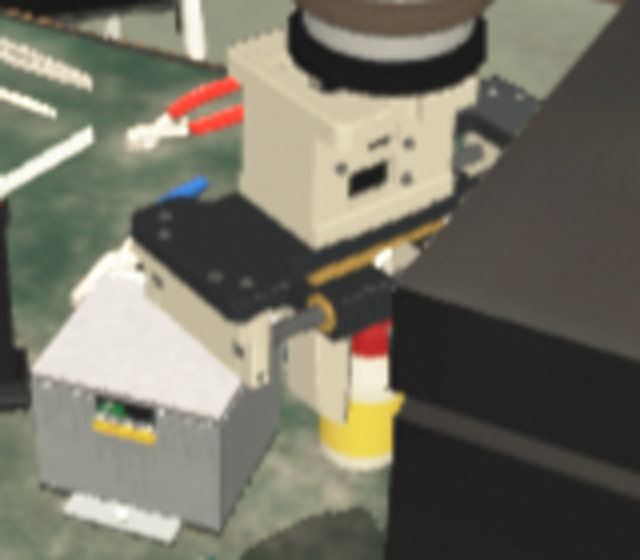

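Request:
move_arm(
  steps=[
    [0,0.001,0.02,0,0],
    [0,0,0.025,0,0],
    [0,0,0.025,0,0],
    [0,0,0.018,0,0],
    [0,0,0.012,0,0],
    [0,0,0.006,0,0],
    [0,0,0.004,0,0],
    [0,0,0.0025,0,0],
    [0,0,0,0,0],
    [0,0,0,0,0],
  ],
)

```text
time: 7.2
tool_pos: [0.6567, 0.2046, 0.037]
eef_rot: [-3.105, -0.476, -0.002]
wrist_force: [0.2, 0.7, -1.5]
width: 0.375
```

```bash
python3 to.py .6557 .2055 .035 17.4; python3 - <<'E'
from h import *
w=cam("wrist")
d=circ(.6557,.2055,.004,.034,(255,0,0))
save(w,"pics/k_w.png",None,1,d)
E
```

```text
t 7.2 pos [0.6567 0.2046 0.037 ] yaw 17.44 z [ 0.001  0.    -1.   ] q [-0.29  0.74 -0.08  1.57  0.07  0.83 -0.09] F [ 0.2  0.7 -1.5] T [-0.03 -0.02  0.03] w 0.375
tool shift [-0.0007 -0.0011  0.002 ] norm 0.002
turn 0.04
```

View pics/k_w.png

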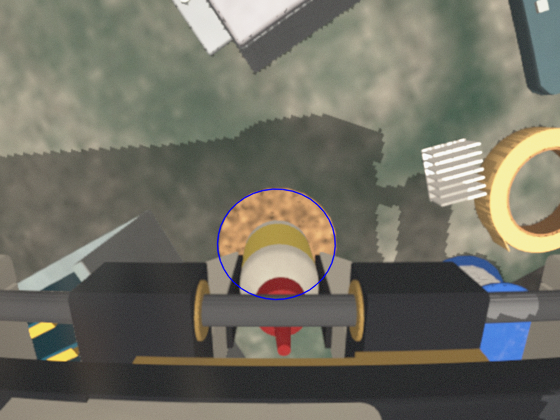

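Request:
move_arm(
  steps=[
    [0,0,0.001,0,0],
    [0,0,0.001,0,0],
    [0,0,0.0005,0,0],
    [0,0,0,0,0],
  ],
)

```text
time: 7.65
tool_pos: [0.6564, 0.2046, 0.0347]
eef_rot: [-3.105, -0.476, -0.001]
wrist_force: [-2.0, -0.2, 5.3]
width: 0.375
```

Request:
move_arm(
  steps=[
    [0,0,-0.0005,0,0.4],
    [0,0,0,0,0.44],
    [0,0,0,0,0.5],
    [0,0,0,0,0.56],
    [0,0,0,0,0.56],
    [0,0,0,0,0.56],
    [0,0,-0.01,0,0.56],
    [0,0,-0.02,0,0.56],
    [0,0,-0.035,0,0.56],
    [0,0,-0.045,0,0.56],
    [0,0,-0.045,0,0.56],
    [0,0,-0.045,0,0.56],
    [0,0,-0.04,0,0.56],
    [0,0,0,0,0.56],
  ],
)

```text
time: 9.05
tool_pos: [0.6598, 0.2059, 0.2834]
eef_rot: [-3.103, -0.476, -0.021]
wrist_force: [-0.3, 0.2, 0.2]
width: 0.561
```

```bash
python3 to.py .5005 .451 .2 80.3; python3 - <<'E'
from h import *
w=cam("wrist")
d=circ(.6557,.2055,.004,.034,(255,0,0))
save(w,"pics/l_w.png",None,1,d)
E
```

```text
t 9.05 pos [0.6598 0.2059 0.2834] yaw 17.44 z [ 0.013  0.005 -1.   ] q [-0.28  0.49 -0.09  1.39  0.04  1.24 -0.07] F [-0.3  0.2  0.2] T [-0.07 -0.03 -0.01] w 0.561
tool shift [-0.0796 -0.2816  0.0825] norm 0.304
turn -62.86
```

View pics/l_w.png

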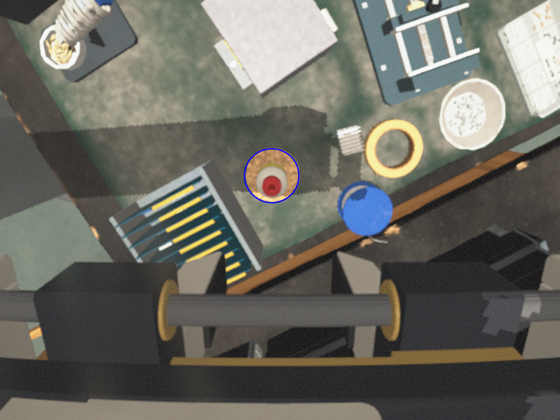

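Request:
move_arm(
  steps=[
    [-0.005,-0.018,0,0,0.5],
    [-0.01,-0.035,0,0,0.5],
    [-0.01,-0.035,0,0,0.5],
    [-0.01,-0.035,0,0,0.5],
    [-0.01,-0.035,0,0,0.5],
    [-0.01,-0.035,0,0,0.5],
    [-0.01,-0.035,0,0,0.5],
    [-0.01,-0.035,0,0,0.5],
    [-0.005,-0.018,0,0,0.5],
    [0,0,0,-7.8,0.5],
    [0,0,0,-7.8,0.5],
    [0,0,0,-7.8,0.5],
    [0,0,0,-7.8,0.5],
    [0,0,0,-7.8,0.5],
    [0,0,0,-7.8,0.5],
    [0,0,0,-7.8,0.5],
    [0,0,0,-8.2,0.5],
    [0,0,0,0,0.5],
    [0,0,0,0,0.5],
  ],
)

```text
time: 11.0
tool_pos: [0.4952, 0.448, 0.2732]
eef_rot: [2.406, 2.02, -0.003]
wrist_force: [0.2, -0.2, 0.8]
width: 0.501
```

```bash
python3 to.py .5005 .451 .2 80.3; python3 - <<'E'
from h import *
w=cam("wrist");t=cam("top")
import pickle;pickle.dump((w,t),open("c2.pkl","wb"))
d=toolwire([.5005,.451,.1],np.radians(-9.7),np.radians(30))
save(w,"pics/m_w.png",None,1,d)
E
```

```text
t 11.0 pos [0.4952 0.448  0.2732] yaw 80.01 z [-0.001 -0.001 -1.   ] q [-0.51  0.49 -0.38  1.45  0.19  1.24  0.48] F [ 0.2 -0.2  0.8] T [ 0.04  0.03 -0.01] w 0.501
tool shift [0.0039 0.0048 0.0732] norm 0.073
turn -0.29
```

View pics/m_w.png

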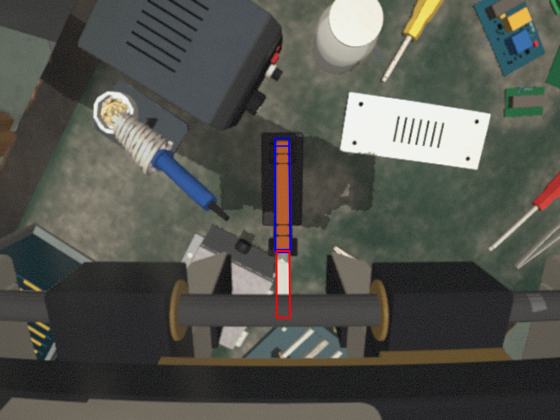

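```bash
python3 - <<'E'
from h import *
import pickle;w,t=pickle.load(open("c2.pkl","rb"))
d=toolwire([.5005,.451,.1],np.radians(-9.7),np.radians(30))
save(w,"pics/m_w2.png",(220,120,350,270),4)
save(w,"pics/m_w3.png",(220,120,350,270),4,d)
E
```

```text
(no output)
```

View pics/m_w3.png

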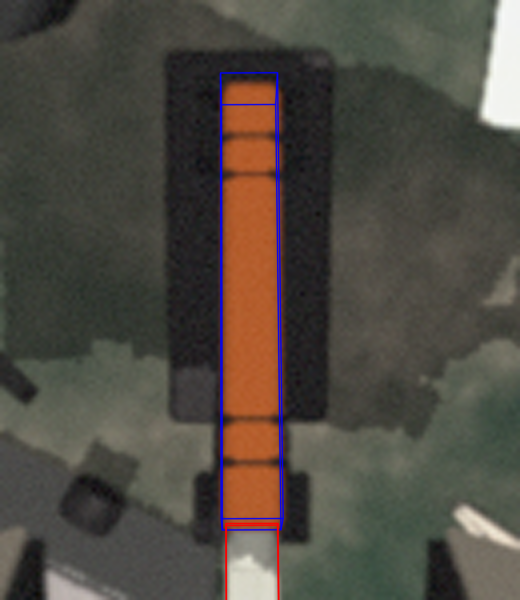

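View pics/m_w2.png

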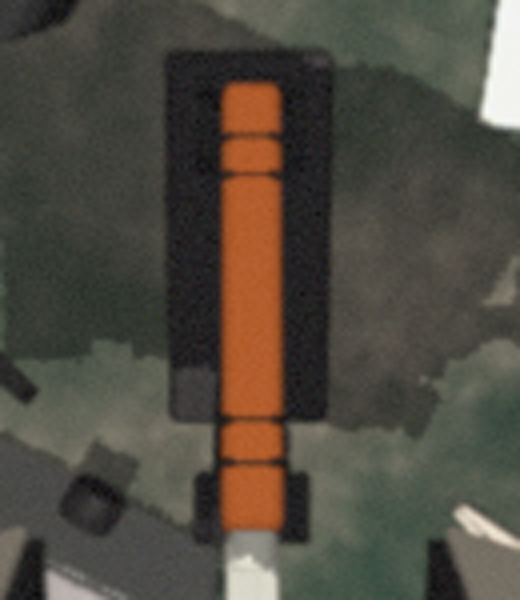

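```bash
python3 to.py .501 .451 .088 80.3
```

```text
t 11.1 pos [0.4953 0.4483 0.2737] yaw 80.08 z [-0.001 -0.001 -1.   ] q [-0.51  0.49 -0.38  1.45  0.19  1.24  0.48] F [0.1 0.1 0.6] T [0.04 0.02 0.03] w 0.499
tool shift [0.0038 0.0052 0.1857] norm 0.186
turn -0.22
```

Request:
move_arm(
  steps=[
    [0.0038,0.0052,0,-0.2,0.5],
    [0,0,0.03,0,0.5],
    [0,0,0.035,0,0.5],
    [0,0,0.035,0,0.5],
    [0,0,0.03,0,0.5],
    [0,0,0.025,0,0.5],
    [0,0,0.02,0,0.5],
    [0,0,0.0107,0,0.5],
    [0,0,0,0,0.5],
    [0,0,0,0,0.5],
  ],
)

```text
time: 12.1
tool_pos: [0.5018, 0.4521, 0.0893]
eef_rot: [-2.399, -2.028, -0.002]
wrist_force: [-0.1, 0.2, -0.3]
width: 0.495
```

```bash
python3 to.py .501 .451 .088 80.3; python3 - <<'E'
from h import *
w=cam("wrist");t=cam("side")
d=toolwire([.5005,.451,.1],np.radians(-9.7),np.radians(30))
save(w,"pics/n_w.png",None,1,d)
save(t,"pics/n_s.png",(150,100,310,220),4)
E
```

```text
t 12.1 pos [0.5018 0.4521 0.0893] yaw 80.43 z [ 0.001  0.001 -1.   ] q [-0.54  0.68 -0.34  1.58  0.26  0.92  0.44] F [-0.1  0.2 -0.3] T [0.02 0.03 0.02] w 0.495
tool shift [-0.0012 -0.0006  0.0013] norm 0.002
turn 0.13
```

View pics/n_w.png

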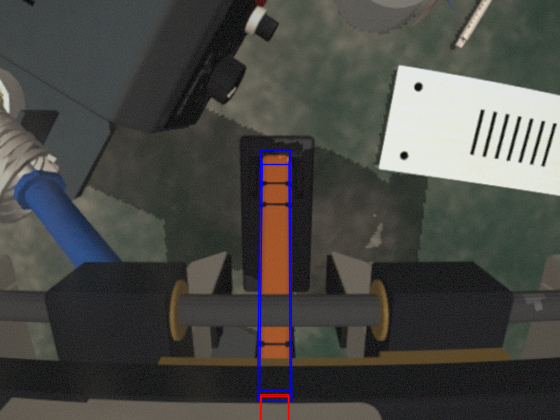

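View pics/n_s.png

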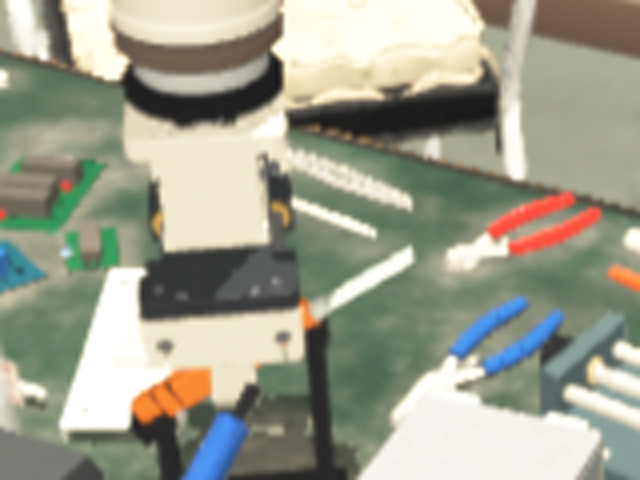

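Request:
move_arm(
  steps=[
    [-0.001,-0.0005,0.0012,0,0.35],
    [0,0,0,0,0.2],
    [0,0,0,0,0.1],
    [0,0,0,0,0],
    [0,0,0,0,0],
    [0,0,0,0,0],
  ],
)

```text
time: 12.8
tool_pos: [0.5006, 0.4506, 0.0874]
eef_rot: [2.399, 2.029, 0.0]
wrist_force: [0.5, -0.2, 0.5]
width: 0.148
```

```bash
python3 to.py
```

```text
t 12.8 pos [0.5006 0.4506 0.0874] yaw 80.45 z [ 0.  0. -1.] q [-0.54  0.68 -0.34  1.59  0.27  0.92  0.43] F [ 0.5 -0.2  0.5] T [0.   0.08 0.03] w 0.148
```

Request:
move_arm(
  steps=[
    [0,0,-0.008,0,0],
    [0,0,-0.012,0,0],
    [0,0,-0.02,0,0],
    [0,0,-0.025,0,0],
    [0,0,-0.025,0,0],
    [0,0,-0.02,0,0],
    [0,0,-0.01,0,0],
    [0,0,0,0,0],
  ],
)

```text
time: 13.6
tool_pos: [0.5014, 0.4515, 0.2099]
eef_rot: [-2.399, -2.029, -0.006]
wrist_force: [0.5, -0.1, -0.5]
width: 0.153
```

```bash
python3 to.py .55 .56 .2 135; python3 - <<'E'
from h import *
w=cam("wrist");t=cam("side")
s=readout.read_state()
p=s["tool_pos"]+[0,0,.0125]
d=toolwire(p,np.radians(-9.6),np.radians(30))
save(w,"pics/o_w.png",None,1,d)
save(t,"pics/o_s.png",(130,50,310,200),4,d)
E
```

```text
t 13.6 pos [0.5014 0.4515 0.2099] yaw 80.45 z [ 0.003  0.003 -1.   ] q [-0.52  0.55 -0.37  1.5   0.21  1.12  0.47] F [ 0.5 -0.1 -0.5] T [0.01 0.03 0.02] w 0.153
tool shift [0.115  0.0299 0.0103] norm 0.119
turn -54.55
```

View pics/o_w.png

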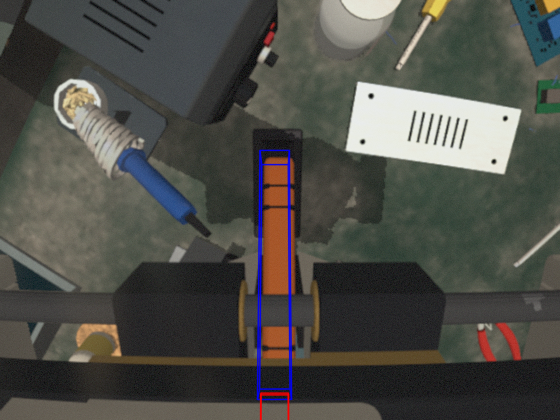

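View pics/o_s.png

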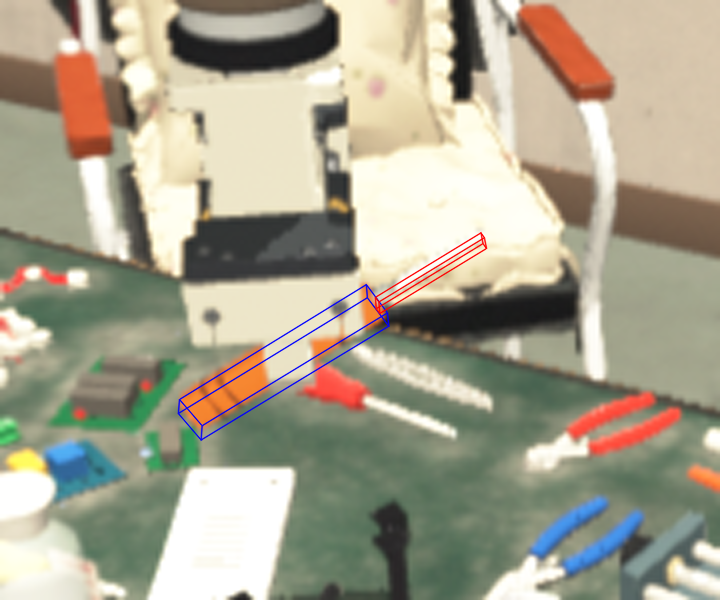

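Request:
move_arm(
  steps=[
    [0.012,0.004,0,0,0],
    [0.021,0.008,0,0,0],
    [0.025,0.008,0,0,0],
    [0.025,0.008,0,0,0],
    [0.021,0.008,0,0,0],
    [0.012,0.004,0,0,0],
    [0,0,0,-7,0],
    [0,0,0,-8,0],
    [0,0,0,-8,0],
    [0,0,0,-8,0],
    [0,0,0,-8,0],
    [0,0,0,-8,0],
    [0,0,0,-7.5,0],
    [0,0,0,0,0],
    [0,0,0,0,0],
  ],
)

```text
time: 15.2
tool_pos: [0.5588, 0.5578, 0.2056]
eef_rot: [-1.208, -2.899, 0.003]
wrist_force: [0.1, -0.3, 0.3]
width: 0.152
```

```bash
python3 to.py .56 .56 .027 135; python3 - <<'E'
from h import *
w=cam("wrist");t=cam("top")
save(w,"pics/p_w.png",None,1)
save(t,"pics/p_t.png")
E
```

```text
t 15.2 pos [0.5588 0.5578 0.2056] yaw 134.76 z [-0.002 -0.001 -1.   ] q [-0.54  0.8  -0.54  1.13  0.39  1.31  1.31] F [ 0.1 -0.3  0.3] T [0.09 0.07 0.04] w 0.152
tool shift [0.0007 0.0028 0.1786] norm 0.179
turn -0.24
```

View pics/p_w.png

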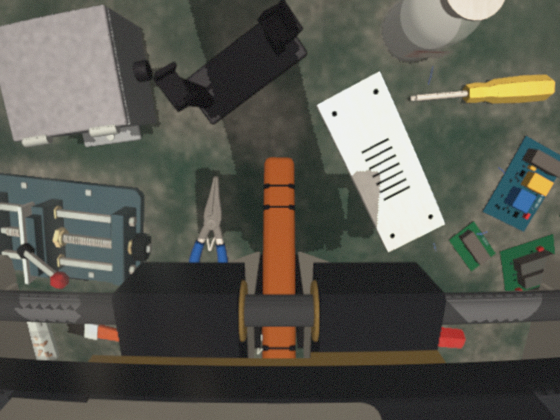

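View pics/p_t.png

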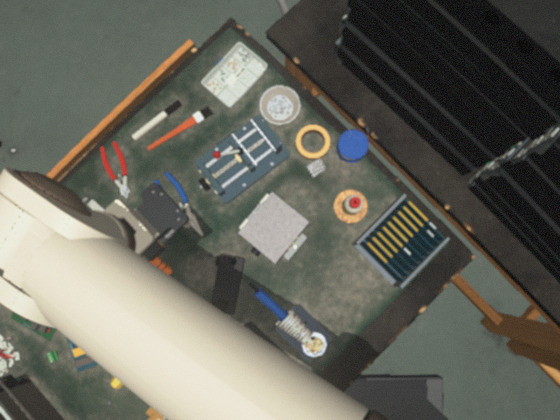

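Request:
move_arm(
  steps=[
    [0,0.002,0.02,0,0],
    [0,0,0.035,0,0],
    [0,0,0.04,0,0],
    [0,0,0.035,0,0],
    [0,0,0.025,0,0],
    [0,0,0.012,0,0],
    [0,0,0.006,0,0],
    [0,0,0,0,0],
  ],
)

```text
time: 16.1
tool_pos: [0.5605, 0.5598, 0.0338]
eef_rot: [-1.204, -2.901, 0.001]
wrist_force: [0.9, 0.3, -0.7]
width: 0.151
```

```bash
python3 to.py
```

```text
t 16.1 pos [0.5605 0.5598 0.0338] yaw 134.94 z [-0. -0. -1.] q [-0.55  0.96 -0.49  1.23  0.46  1.05  1.27] F [ 0.9  0.3 -0.7] T [ 0.04  0.02 -0.04] w 0.151
```

Request:
move_arm(
  steps=[
    [0,0,0.003,0,0],
    [0,0,0.003,0,0],
    [0,0.001,0.002,0,0],
    [0,0.001,0.002,0,0],
    [0,0.0015,0.002,0,0],
    [0,0.0015,0.002,0,0],
  ],
)

```text
time: 16.7
tool_pos: [0.5642, 0.5633, 0.0208]
eef_rot: [-1.204, -2.902, 0.001]
wrist_force: [-2.0, -2.0, 3.6]
width: 0.15
```

```bash
python3 to.py
```

```text
t 16.7 pos [0.5642 0.5633 0.0208] yaw 134.94 z [-0. -0. -1.] q [-0.56  0.99 -0.48  1.22  0.46  1.05  1.27] F [-2.  -2.   3.6] T [-0.56  0.61 -0.01] w 0.15
```

Request:
move_arm(
  steps=[
    [0,0.0015,0.002,0,0],
    [0,0.0015,0.002,0,0],
    [0,0.001,0.002,0,0],
    [0,0.001,0.002,0,0],
    [0,0.001,0.002,0,0],
    [0,0.0005,0.002,0,0],
    [0,0,0.0015,0,0],
    [0,0,0,0,0],
  ],
)

```text
time: 17.5
tool_pos: [0.5699, 0.569, 0.0074]
eef_rot: [1.204, 2.901, 0.005]
wrist_force: [0.9, 0.4, 4.4]
width: 0.147
```

```bash
python3 to.py; python3 - <<'E'
from h import *
w=cam("wrist");t=cam("side")
s=readout.read_state()
p=s["tool_pos"]+[0,0,.0125]
d=toolwire(p,np.radians(45),np.radians(8))
save(w,"pics/q_w.png",None,1,d)
save(t,"pics/q_s.png",(130,70,330,220),4,d)
E
```

```text
t 17.5 pos [0.5699 0.569  0.0074] yaw 134.94 z [ 0.002  0.002 -1.   ] q [-0.56  1.01 -0.48  1.19  0.47  1.04  1.27] F [0.9 0.4 4.4] T [0.18 0.   0.03] w 0.147
```

View pics/q_w.png

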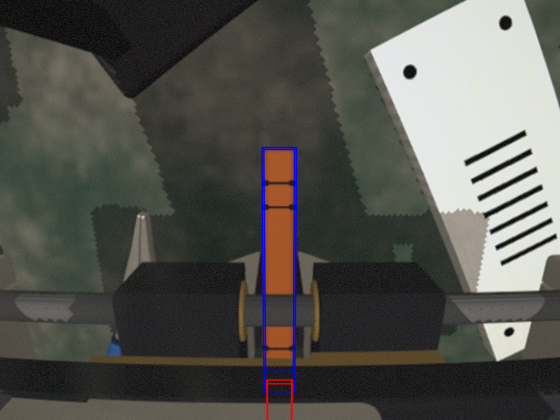

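View pics/q_s.png

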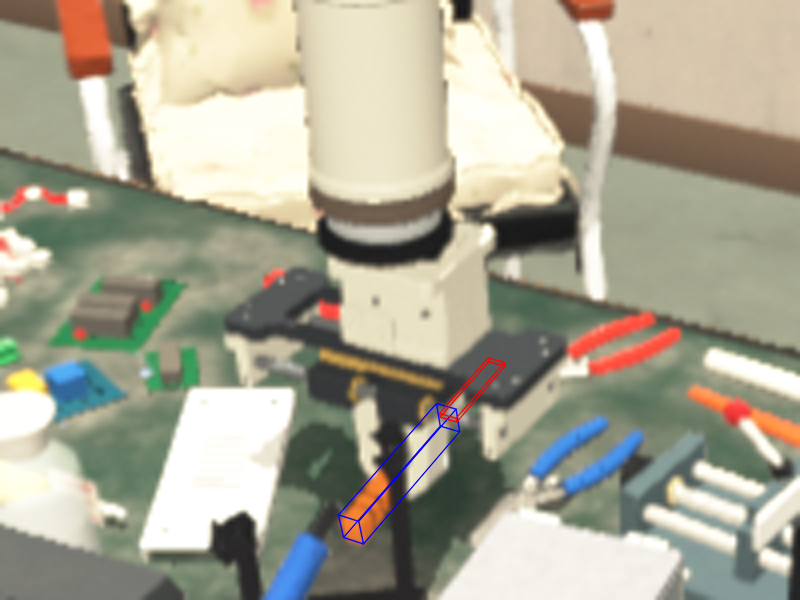

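Request:
move_arm(
  steps=[
    [0,0.0005,0.002,0,0],
    [0,0,0.002,0,0],
    [0,0,0,0,0],
    [0,0,0,0,0.17],
    [0,0,0,0,0.2],
    [0,0,0,0,0.35],
    [0,0,0,0,0.35],
  ],
)

```text
time: 18.3
tool_pos: [0.5687, 0.5677, 0.0019]
eef_rot: [-1.203, -2.901, 0.002]
wrist_force: [-0.3, 0.9, -0.1]
width: 0.317
```

```bash
python3 to.py; python3 - <<'E'
from h import *
w=cam("wrist");t=cam("side")
s=readout.read_state()
p=s["tool_pos"]*[1,1,0]+[0,0,.009]
d=toolwire(p,np.radians(45),np.radians(0))
save(w,"pics/r_w.png",None,1,d)
save(t,"pics/r_s.png",(160,120,330,220),4,d)
E
```

```text
t 18.3 pos [0.5687 0.5677 0.0019] yaw 134.96 z [-0.001 -0.001 -1.   ] q [-0.57  1.02 -0.48  1.2   0.47  1.03  1.27] F [-0.3  0.9 -0.1] T [ 0.1   0.08 -0.01] w 0.317
```

View pics/r_w.png

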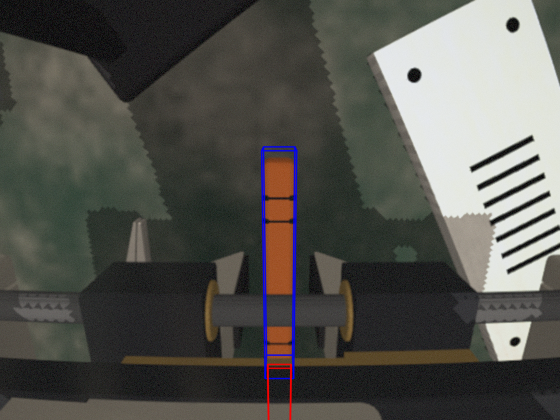

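View pics/r_s.png

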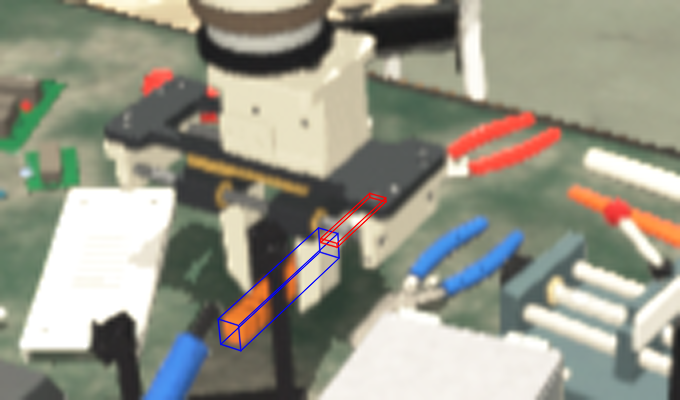

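Request:
move_arm(
  steps=[
    [0,0.004,-0.0015,0,0.35],
    [0,0.01,0,0,0.35],
    [0,0.012,0,0,0.35],
    [0,0.01,0,0,0.35],
    [0,0.005,0,0,0.35],
    [0,0,0,0,0.35],
    [0,0,0,0,0.35],
  ],
)

```text
time: 19.1
tool_pos: [0.5979, 0.597, 0.0041]
eef_rot: [-1.203, -2.902, 0.001]
wrist_force: [-0.8, -0.4, -0.4]
width: 0.35
```

```bash
python3 to.py; python3 - <<'E'
from h import *
w=cam("wrist")
s=readout.read_state()
p=s["tool_pos"]*[1,1,0]+[0,0,.009]-.038*np.array([np.cos(np.pi/4),np.sin(np.pi/4),0])
d=toolwire(p,np.radians(45),np.radians(0))
save(w,"pics/s_w.png",None,1,d)
E
```

```text
t 19.1 pos [0.5979 0.597  0.0041] yaw 134.96 z [-0. -0. -1.] q [-0.6   1.09 -0.47  1.04  0.47  1.11  1.31] F [-0.8 -0.4 -0.4] T [ 0.09  0.06 -0.01] w 0.35
```

View pics/s_w.png

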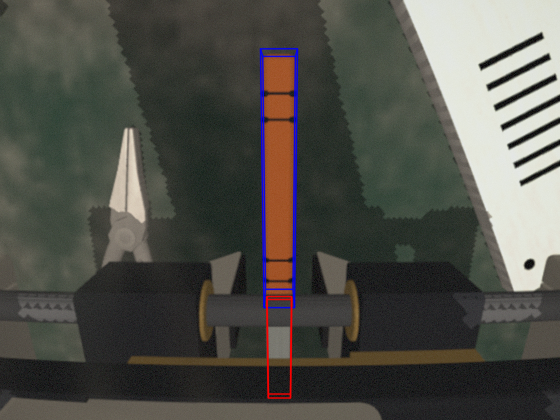

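Request:
move_arm(
  steps=[
    [0,0,0.001,0,0.25],
    [0,0,0,0,0.2],
    [0,0,0,0,0.1],
    [0,0,0,0,0],
    [0,0,0,0,0],
    [0,0,-0.01,0,0],
    [0,0,-0.02,0,0],
    [0,0,-0.03,0,0],
    [0,0,-0.04,0,0],
    [0,0,-0.04,0,0],
    [0,0,-0.03,0,0],
    [0,0,-0.02,0,0],
    [0,0,0,0,0],
  ],
)

```text
time: 20.45
tool_pos: [0.5999, 0.5995, 0.2012]
eef_rot: [1.203, 2.899, 0.015]
wrist_force: [0.8, 0.2, -0.0]
width: 0.145
```

```bash
python3 to.py; python3 - <<'E'
from h import *
w=cam("wrist");t=cam("side")
s=readout.read_state()
import pickle;pickle.dump((w,t,s),open("c3.pkl","wb"))
p=s["tool_pos"]+[0,0,.006]-.038*np.array([np.cos(np.pi/4),np.sin(np.pi/4),0])
d=toolwire(p,np.radians(45),np.radians(0))
save(w,"pics/t_w.png",None,1,d)
save(t,"pics/t_s.png",(160,40,330,160),4,d)
E
```

```text
t 20.45 pos [0.5999 0.5995 0.2012] yaw 134.91 z [ 0.006  0.008 -1.   ] q [-0.59  0.92 -0.52  0.92  0.41  1.38  1.35] F [ 0.8  0.2 -0. ] T [ 0.08  0.   -0.01] w 0.145
```

View pics/t_w.png

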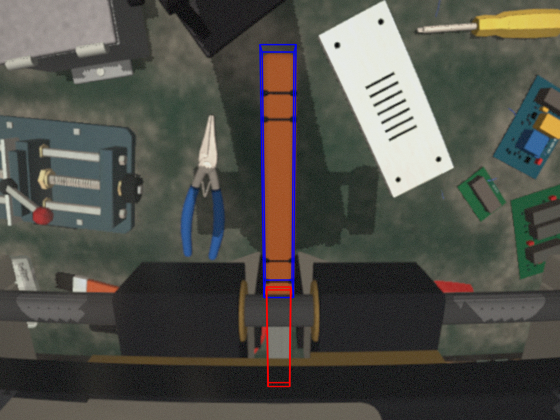

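View pics/t_s.png

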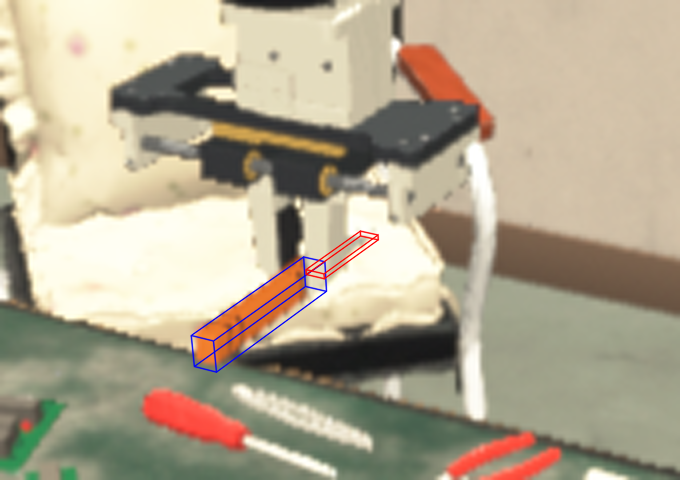

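Request:
move_arm(
  steps=[
    [0,0,0,-3.3,0],
    [0,0,0,-3.3,0],
    [0,0,0,0,0],
  ],
)

```text
time: 20.85
tool_pos: [0.5975, 0.5962, 0.1906]
eef_rot: [-1.033, -2.965, 0.005]
wrist_force: [0.5, 1.0, -0.8]
width: 0.146
```

```bash
python3 to.py .514 .2415 .2 141.5
```

```text
t 20.85 pos [0.5975 0.5962 0.1906] yaw 141.6 z [-0.003 -0.003 -1.   ] q [-0.59  0.93 -0.53  0.93  0.43  1.38  1.46] F [ 0.5  1.  -0.8] T [0.08 0.02 0.  ] w 0.146
tool shift [-0.1549 -0.3299 -0.0082] norm 0.365
turn 0.1
```

Request:
move_arm(
  steps=[
    [-0.0086,-0.0183,0,0,0],
    [-0.0172,-0.0367,0,0,0],
    [-0.0172,-0.0367,0,0,0],
    [-0.0172,-0.0367,0,0,0],
    [-0.0172,-0.0367,0,0,0],
    [-0.0172,-0.0367,0,0,0],
    [-0.0172,-0.0367,0,0,0],
    [-0.0172,-0.0367,0,0,0],
    [-0.0172,-0.0367,0,0,0],
    [-0.0086,-0.0183,0,0,0],
    [0,0,0,0,0],
    [0,0,0,0,0],
  ],
)

```text
time: 22.05
tool_pos: [0.514, 0.242, 0.193]
eef_rot: [-1.038, -2.965, -0.0]
wrist_force: [-0.2, 0.4, -0.8]
width: 0.146
```

```bash
python3 to.py .514 .2415 .09 141.5; python3 - <<'E'
from h import *
w=cam("wrist");t=cam("side");tt=cam("top")
s=readout.read_state()
a=np.radians(51.5)
p=s["tool_pos"]+[0,0,.006]-.037*np.array([np.cos(a),np.sin(a),0])
d=toolwire(p,a,np.radians(0))
save(w,"pics/u_w.png",None,1,d)
save(t,"pics/u_s.png",(160,110,360,260),4,d)
save(tt,"pics/u_t.png")
E
```

```text
t 22.05 pos [0.514 0.242 0.193] yaw 141.42 z [-0.  0. -1.] q [ 0.    0.43 -0.62  1.79  0.29  1.02  1.74] F [-0.2  0.4 -0.8] T [0.14 0.09 0.01] w 0.146
tool shift [-0.0004 -0.0004  0.103 ] norm 0.103
turn -0.08
```

View pics/u_s.png

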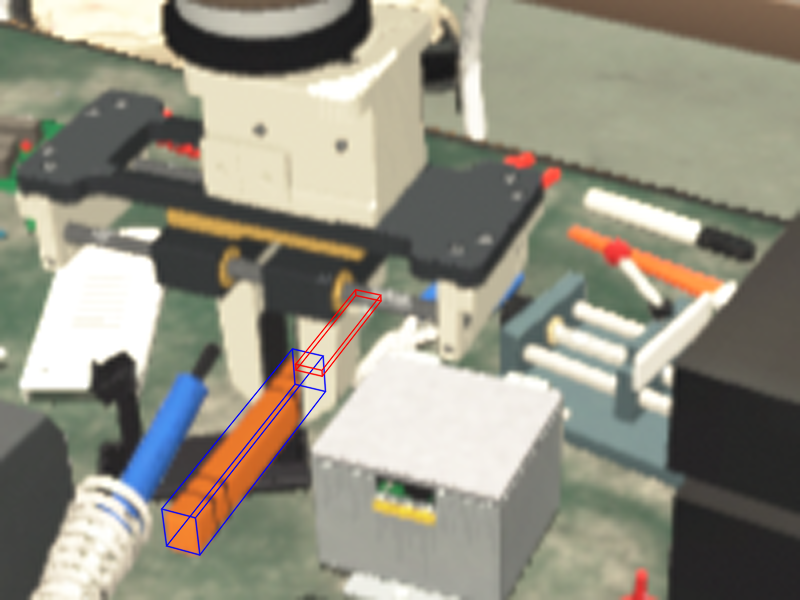

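View pics/u_t.png

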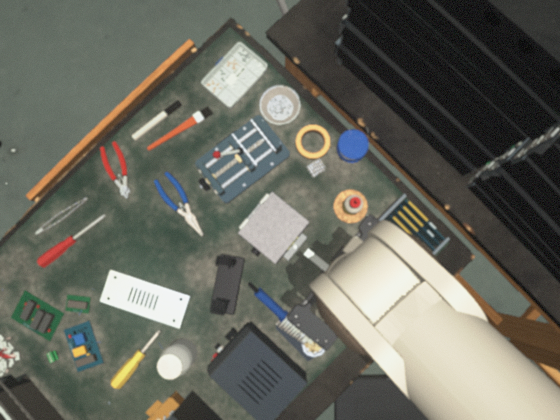

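View pics/u_w.png

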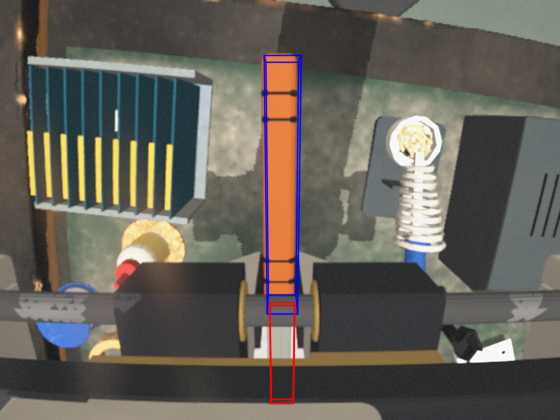

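Request:
move_arm(
  steps=[
    [0,0,0.02,0,0],
    [0,0,0.03,0,0],
    [0,0,0.035,0,0],
    [0,0,0.025,0,0],
    [0,0,0.015,0,0],
    [0,0,0.0085,0,0],
    [0,0,0,0,0],
    [0,0,0,0,0],
  ],
)

```text
time: 23.0
tool_pos: [0.5148, 0.2432, 0.0607]
eef_rot: [1.034, 2.966, 0.002]
wrist_force: [-0.7, -0.4, -1.6]
width: 0.148
```

```bash
python3 to.py .514 .2415 .06 141.5; python3 - <<'E'
from h import *
w=cam("wrist");t=cam("side");tt=cam("top")
s=readout.read_state()
import pickle;pickle.dump((w,t,tt,s),open("c4.pkl","wb"))
a=np.radians(51.5)
p=s["tool_pos"]+[0,0,.006]-.037*np.array([np.cos(a),np.sin(a),0])
B=Tz(.6062,.357,np.radians(51.5))
d=toolwire(p,a,np.radians(0))
d+=wire(B,(-.045,-.05,0),(.045,.05,.078),(0,200,0))+wire(B,(-.045,-.016,.059),(-.045,.016,.072),(255,0,255))
save(t,"pics/v_s.png",(190,160,330,270),5,d)
save(t,"pics/v_s0.png",(190,160,330,270),5)
save(tt,"pics/v_t.png",(230,180,350,280),5,d)
E
```

```text
t 23.0 pos [0.5148 0.2432 0.0607] yaw 141.57 z [ 0.001  0.001 -1.   ] q [-0.08  0.6  -0.53  1.87  0.42  0.78  1.63] F [-0.7 -0.4 -1.6] T [0.04 0.06 0.02] w 0.148
tool shift [-0.0004 -0.0018  0.0007] norm 0.002
turn 0.07
```

View pics/v_s.png

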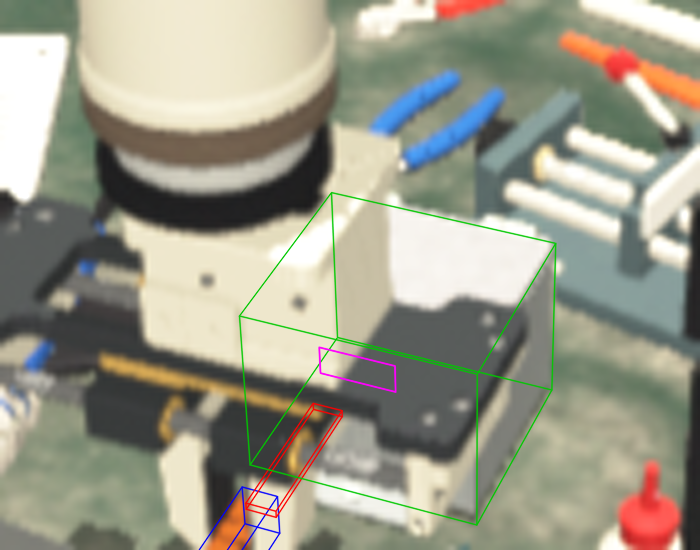

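View pics/v_s0.png

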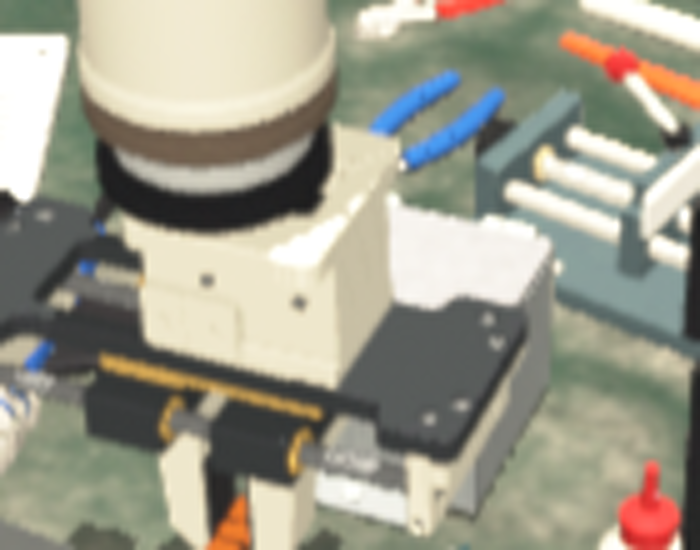

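View pics/v_t.png

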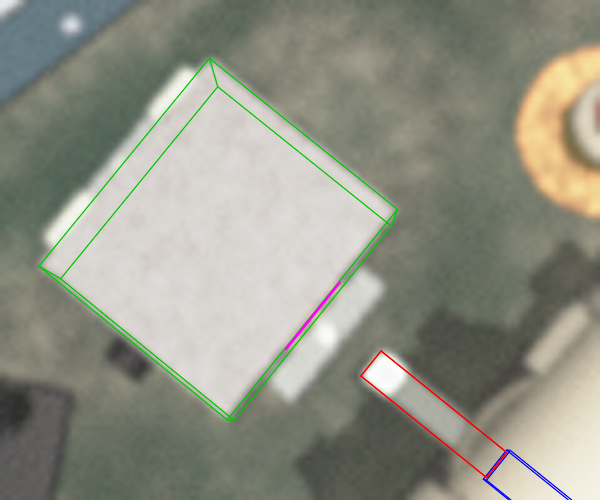

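Request:
move_arm(
  steps=[
    [0,0.005,0.0005,0,0],
    [0,0.008,0,0,0],
    [0,0.008,0,0,0],
    [0,0.006,0,0,0],
    [0,0.005,0,0,0],
    [0,0.004,0,0,0],
    [0,0.002,0,0,0],
    [0,0,0,0,0],
  ],
)

```text
time: 23.95
tool_pos: [0.5378, 0.2723, 0.0592]
eef_rot: [-1.034, -2.966, -0.0]
wrist_force: [-0.8, -0.2, -2.2]
width: 0.147
```

```bash
python3 to.py .514 .2415 .06 141.5; python3 - <<'E'
from h import *
tt=cam("top");t=cam("side")
s=readout.read_state()
a=np.radians(51.5)
p=s["tool_pos"]+[0,0,.006]-.037*np.array([np.cos(a),np.sin(a),0])
d=toolwire(p,a,np.radians(0))
save(tt,"pics/w_t.png",(230,180,350,280),5,d)
save(t,"pics/w_s.png",(190,160,330,270),5)
E
```

```text
t 23.95 pos [0.5378 0.2723 0.0592] yaw 141.56 z [-0.  0. -1.] q [-0.12  0.65 -0.52  1.79  0.43  0.82  1.61] F [-0.8 -0.2 -2.2] T [0.12 0.01 0.02] w 0.147
tool shift [-0.0006 -0.0389 -0.0008] norm 0.039
turn 0.06
```

View pics/w_t.png

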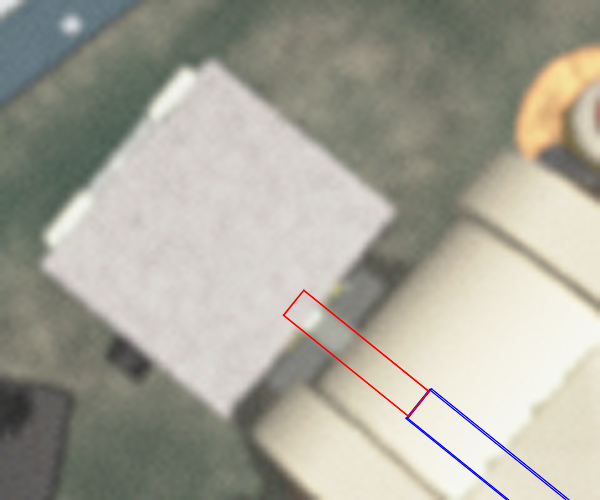

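View pics/w_s.png

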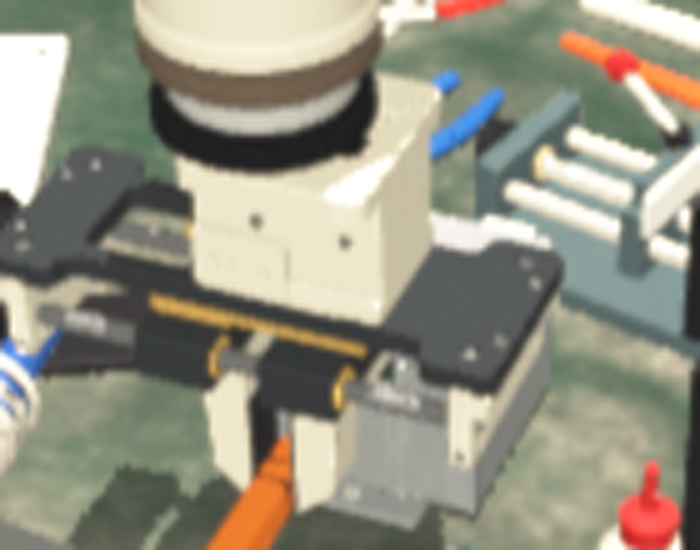

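Request:
move_arm(
  steps=[
    [0,0,-0.002,0,0],
    [0,0,-0.002,0,0],
    [0,0,-0.002,0,0],
    [0,0,-0.002,0,0],
    [0,0,-0.002,0,0],
    [0,0,-0.002,0,0],
  ],
)

```text
time: 24.65
tool_pos: [0.5377, 0.272, 0.0713]
eef_rot: [-1.035, -2.966, 0.0]
wrist_force: [1.3, 0.8, -3.0]
width: 0.149
```

```bash
python3 to.py .514 .2415 .06 141.5; python3 - <<'E'
from h import *
tt=cam("top");t=cam("side")
save(tt,"pics/x_t.png",(230,180,350,280),5)
save(t,"pics/x_s.png",(190,160,330,270),5)
E
```

```text
t 24.65 pos [0.5377 0.272  0.0713] yaw 141.54 z [-0. -0. -1.] q [-0.11  0.64 -0.53  1.78  0.42  0.84  1.62] F [ 1.3  0.8 -3. ] T [ 0.1  -0.03 -0.02] w 0.149
tool shift [-0.0004 -0.0386  0.0113] norm 0.04
turn 0.04
```

View pics/x_t.png

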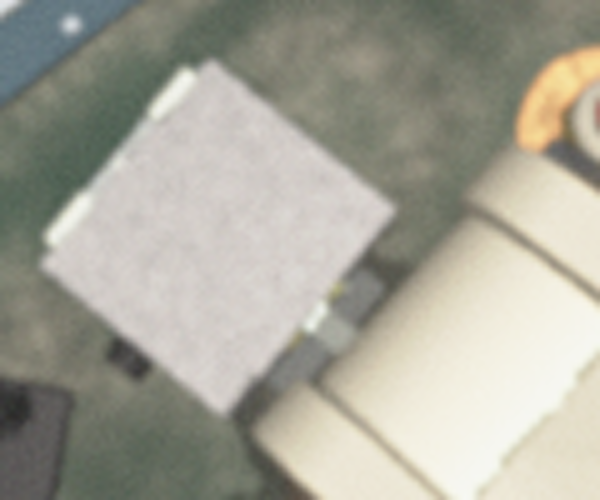

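View pics/x_s.png

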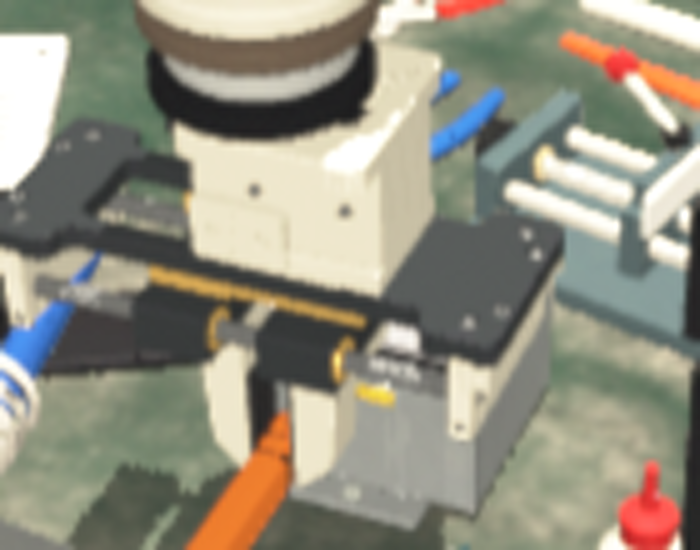

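```bash
python3 - <<'E'
import numpy as np
def P(t,r=81): t=np.radians(t);return np.array([45-r*np.cos(t)-3*np.sin(t),75+r*np.sin(t)-3*np.cos(t)])
def seq(th):
    p=[P(t) for t in th]
    print([[0,round((b[0]-a[0])/1000,4),round(-(b[1]-a[1])/1000,4),0,0] for a,b in zip(p,p[1:])])
seq([4.8,7,10,13,16,19,22,25,28,31,34])
seq(list(range(34,65,3)))
seq(list(range(64,89,3))+[88])
E
```

```text
[[0, np.float64(0.0002), np.float64(-0.0031), 0, 0], [0, np.float64(0.0005), np.float64(-0.0042), 0, 0], [0, np.float64(0.0007), np.float64(-0.0042), 0, 0], [0, np.float64(0.0009), np.float64(-0.0041), 0, 0], [0, np.float64(0.0011), np.float64(-0.0041), 0, 0], [0, np.float64(0.0013), np.float64(-0.004), 0, 0], [0, np.float64(0.0015), np.float64(-0.004), 0, 0], [0, np.float64(0.0018), np.float64(-0.0039), 0, 0], [0, np.float64(0.002), np.float64(-0.0038), 0, 0], [0, np.float64(0.0021), np.float64(-0.0037), 0, 0]]
[[0, np.float64(0.0023), np.float64(-0.0035), 0, 0], [0, np.float64(0.0025), np.float64(-0.0034), 0, 0], [0, np.float64(0.0027), np.float64(-0.0033), 0, 0], [0, np.float64(0.0029), np.float64(-0.0031), 0, 0], [0, np.float64(0.003), np.float64(-0.003), 0, 0], [0, np.float64(0.0032), np.float64(-0.0028), 0, 0], [0, np.float64(0.0033), np.float64(-0.0026), 0, 0], [0, np.float64(0.0034), np.float64(-0.0025), 0, 0], [0, np.float64(0.0036), np.float64(-0.0023), 0, 0], [0, np.float64(0.0037), np.float64(-0.0021), 0, 0]]
[[0, np.float64(0.0038), np.float64(-0.0019), 0, 0], [0, np.float64(0.0039), np.float64(-0.0017), 0, 0], [0, np.float64(0.004), np.float64(-0.0015), 0, 0], [0, np.float64(0.004), np.float64(-0.0013), 0, 0], [0, np.float64(0.0041), np.float64(-0.0011), 0, 0], [0, np.float64(0.0042), np.float64(-0.0009), 0, 0], [0, np.float64(0.0042), np.float64(-0.0006), 0, 0], [0, np.float64(0.0042), np.float64(-0.0004), 0, 0], [0, np.float64(0.0), np.float64(-0.0), 0, 0]]
```

Request:
move_arm(
  steps=[
    [0,0.0002,-0.0031,0,0],
    [0,0.0005,-0.0042,0,0],
    [0,0.0007,-0.0042,0,0],
    [0,0.0009,-0.0041,0,0],
    [0,0.0011,-0.0041,0,0],
    [0,0.0013,-0.004,0,0],
    [0,0.0015,-0.004,0,0],
  ],
)

```text
time: 25.45
tool_pos: [0.5415, 0.2768, 0.0993]
eef_rot: [-1.034, -2.966, 0.001]
wrist_force: [-1.5, -1.7, -2.9]
width: 0.147
```

```bash
python3 to.py; python3 - <<'E'
from h import *
tt=cam("top");t=cam("side")
s=readout.read_state()
a=np.radians(51.5)
p=s["tool_pos"]+[0,0,.006]-.037*np.array([np.cos(a),np.sin(a),0])
d=toolwire(p,a,np.radians(0))
B=Tz(.6062,.357,a)
th=np.radians(25);H=B.copy();H[:3,:3]=B[:3,:3]@R.from_euler('y',th).as_matrix();H[:3,3]=app(B,[.045,0,.075])[0]
d+=wire(H,(-.09,-.05,-.003),(0,.05,.003),(0,200,0))
save(tt,"pics/y_t.png",(230,180,350,280),5,d)
save(t,"pics/y_s.png",(190,140,330,250),5,d)
save(t,"pics/y_s0.png",(190,140,330,250),5)
E
```

```text
t 25.45 pos [0.5415 0.2768 0.0993] yaw 141.55 z [-0. -0. -1.] q [-0.11  0.61 -0.55  1.76  0.39  0.89  1.64] F [-1.5 -1.7 -2.9] T [-0.43  0.47  0.01] w 0.147
```

View pics/y_t.png

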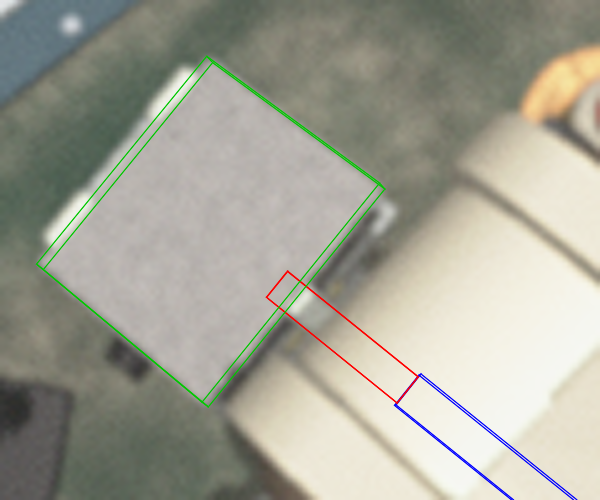

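View pics/y_s.png

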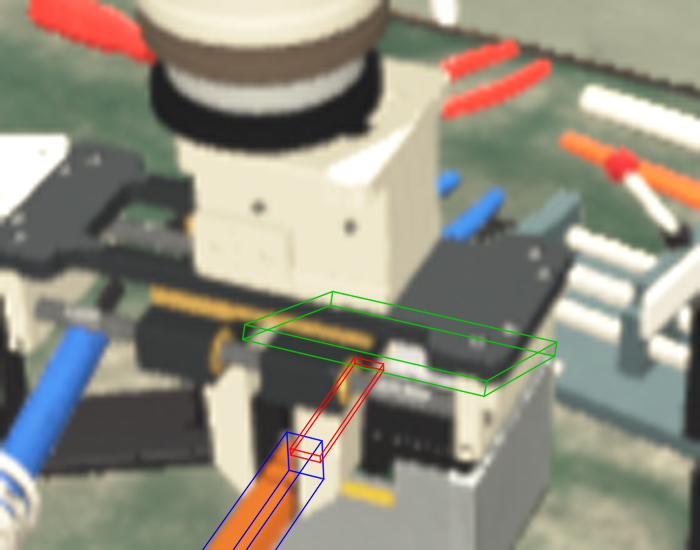

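View pics/y_s0.png

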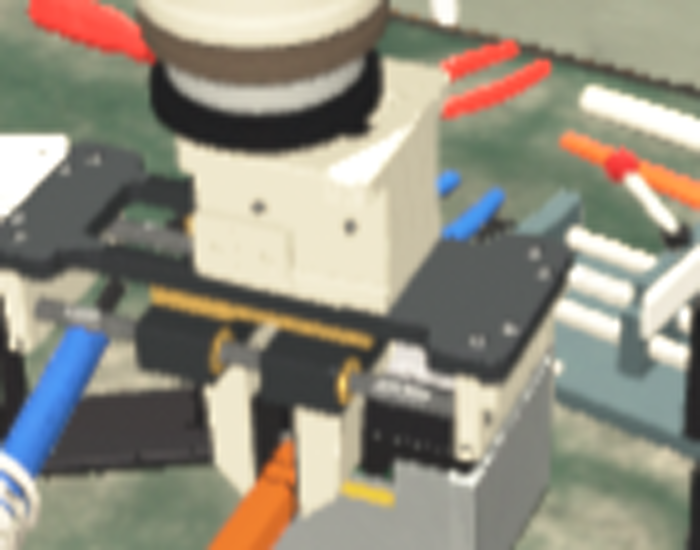

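Request:
move_arm(
  steps=[
    [0,0.0018,-0.0039,0,0],
    [0,0.002,-0.0038,0,0],
    [0,0.0021,-0.0037,0,0],
    [0,0.0023,-0.0035,0,0],
    [0,0.0025,-0.0034,0,0],
    [0,0.0027,-0.0033,0,0],
    [0,0.0029,-0.0031,0,0],
    [0,0.003,-0.003,0,0],
    [0,0.0032,-0.0028,0,0],
    [0,0.0033,-0.0026,0,0],
    [0,0.0034,-0.0025,0,0],
  ],
)

```text
time: 26.65
tool_pos: [0.56, 0.3001, 0.1349]
eef_rot: [1.034, 2.966, 0.0]
wrist_force: [-1.9, -2.3, -1.2]
width: 0.151
```

```bash
python3 to.py; cat > ov.py <<'E'
import sys
from h import *
th0=float(sys.argv[1]);n=sys.argv[2];off=float(sys.argv[3]) if len(sys.argv)>3 else .006
tt=cam("top");t=cam("side")
s=readout.read_state()
a=np.radians(51.5)
p=s["tool_pos"]+[0,0,off]-.037*np.array([np.cos(a),np.sin(a),0])
d=toolwire(p,a,np.radians(0))
B=Tz(.6062,.357,a)
th=np.radians(th0);H=B.copy();H[:3,:3]=B[:3,:3]@R.from_euler('y',th).as_matrix();H[:3,3]=app(B,[.045,0,.075])[0]
d+=wire(H,(-.09,-.05,-.003),(0,.05,.003),(0,200,0))
save(tt,f"pics/{n}_t.png",(220,170,360,280),5,d)
save(t,f"pics/{n}_s.png",(190,120,340,250),5,d)
E
python3 ov.py 58 z
```

```text
t 26.65 pos [0.56   0.3001 0.1349] yaw 141.55 z [ 0.  0. -1.] q [-0.13  0.6  -0.57  1.66  0.37  0.98  1.65] F [-1.9 -2.3 -1.2] T [-0.46  0.37 -0.02] w 0.151
```

View pics/z_t.png

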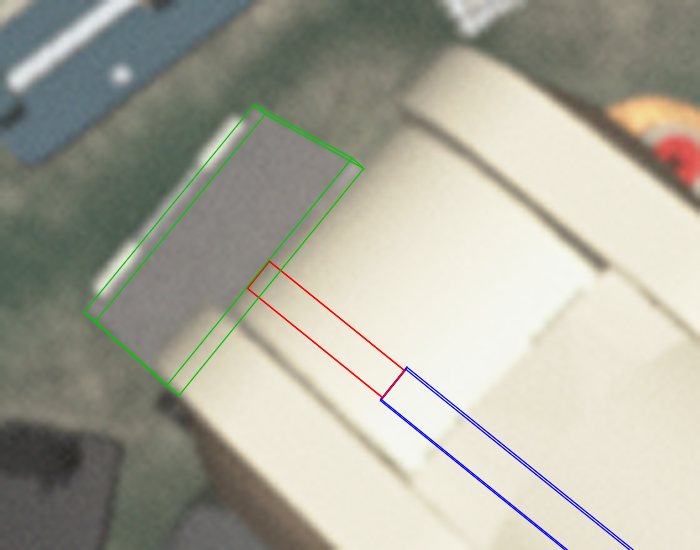

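View pics/z_s.png

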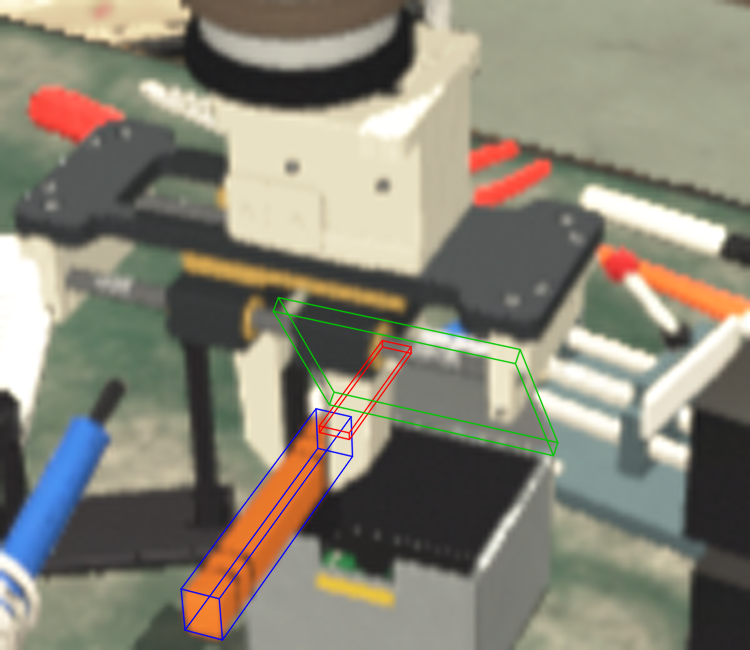

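Request:
move_arm(
  steps=[
    [0,0.0036,-0.0023,0,0],
    [0,0.0037,-0.0021,0,0],
    [0,0.0038,-0.0019,0,0],
    [0,0.0039,-0.0017,0,0],
    [0,0.004,-0.0015,0,0],
    [0,0.004,-0.0013,0,0],
    [0,0.0041,-0.0011,0,0],
    [0,0.0042,-0.0009,0,0],
    [0,0.0042,-0.0006,0,0],
    [0,0.0042,-0.0004,0,0],
    [0,0,0,0,0],
    [0,0,0,0,0],
  ],
)

```text
time: 27.95
tool_pos: [0.5847, 0.3317, 0.1485]
eef_rot: [1.034, 2.966, 0.002]
wrist_force: [0.4, 0.3, -0.7]
width: 0.149
```

```bash
python3 to.py; python3 ov.py 86 aa
```

```text
t 27.95 pos [0.5847 0.3317 0.1485] yaw 141.57 z [ 0.001  0.001 -1.   ] q [-0.17  0.65 -0.56  1.55  0.38  1.05  1.64] F [ 0.4  0.3 -0.7] T [0.11 0.06 0.01] w 0.149
```

View pics/aa_t.png

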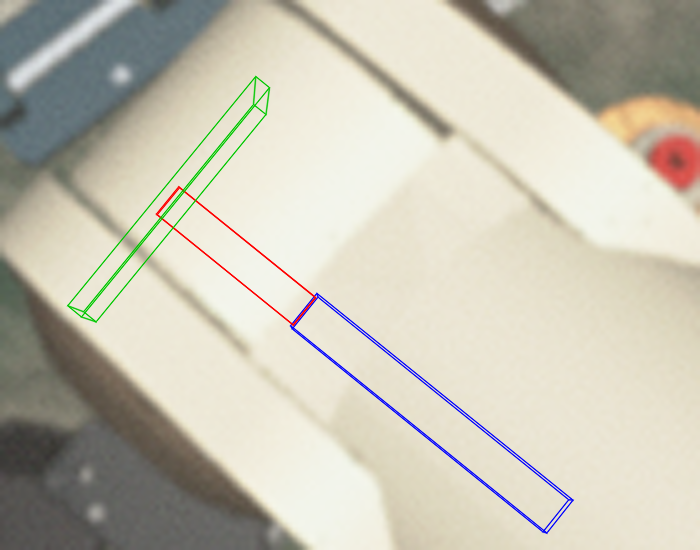

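View pics/aa_s.png

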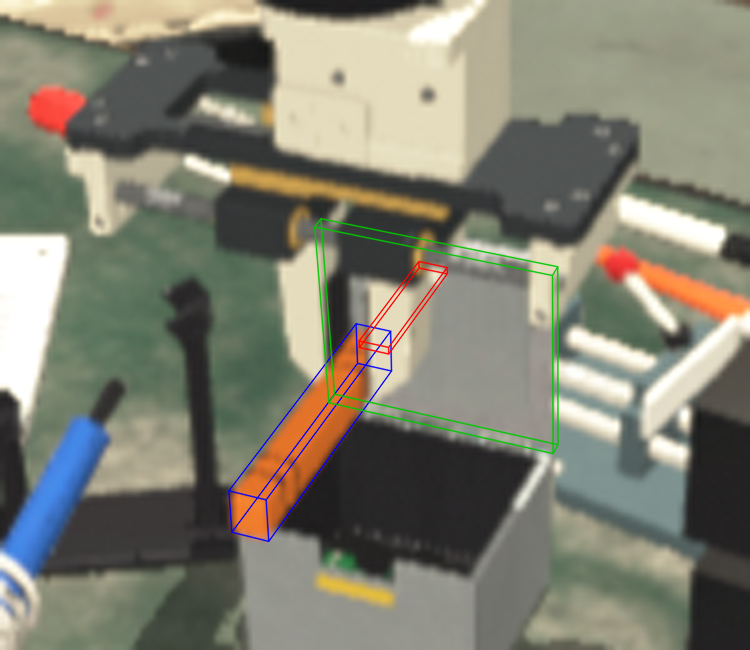

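Request:
move_arm(
  steps=[
    [0,-0.006,0,0,0],
    [0,-0.014,0,0,0],
    [0,-0.02,0,0,0],
    [0,-0.02,0,0,0],
    [0,-0.01,-0.01,0,0],
    [0,0,-0.025,0,0],
    [0,0,-0.035,0,0],
    [0,0,-0.03,0,0],
    [0,0,-0.01,0,0],
    [0,0,0,0,0],
  ],
)

```text
time: 29.05
tool_pos: [0.5419, 0.2769, 0.2608]
eef_rot: [1.034, 2.963, 0.005]
wrist_force: [-0.5, 0.4, -0.7]
width: 0.153
```

```bash
python3 to.py .598 .597 .25 135; python3 ov.py 86 ab
```

```text
t 29.05 pos [0.5419 0.2769 0.2608] yaw 141.54 z [ 0.004  0.002 -1.   ] q [-0.04  0.43 -0.63  1.62  0.27  1.18  1.74] F [-0.5  0.4 -0.7] T [ 0.13  0.05 -0.  ] w 0.153
tool shift [0.1552 0.2855 0.0116] norm 0.325
turn 6.54
```

View pics/ab_t.png

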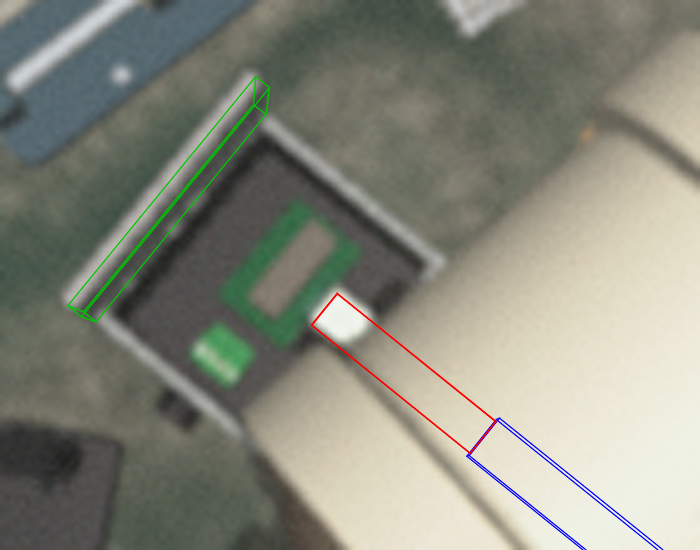

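View pics/ab_s.png

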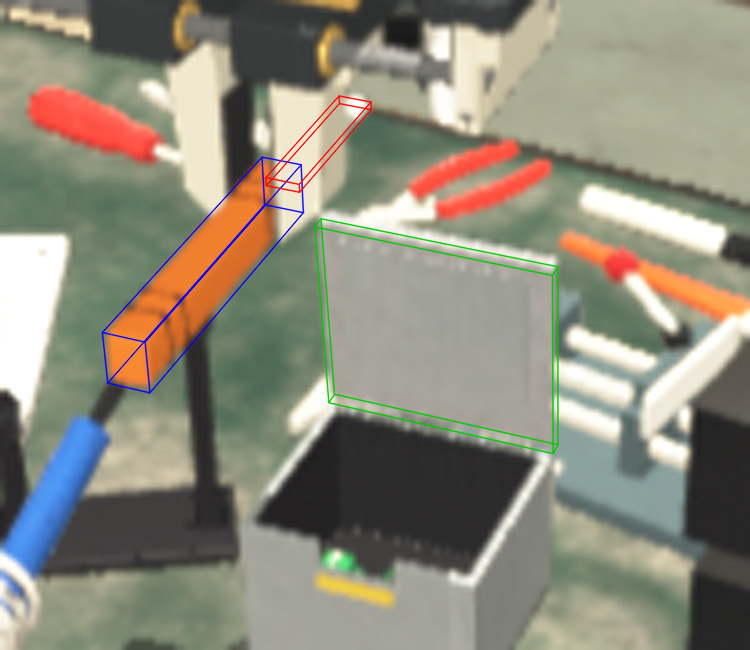

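Request:
move_arm(
  steps=[
    [0.0086,0.0159,0,0,0],
    [0.0172,0.0317,0,0,0],
    [0.0172,0.0317,0,0,0],
    [0.0172,0.0317,0,0,0],
    [0.0172,0.0317,0,0,0],
    [0.0172,0.0317,0,0,0],
    [0.0172,0.0317,0,0,0],
    [0.0172,0.0317,0,0,0],
    [0.0172,0.0317,0,0,0],
    [0.0086,0.0159,0,0,0],
    [0,0,0,3.3,0],
    [0,0,0,3.3,0],
    [0,0,0,0,0],
    [0,0,0,0,0],
  ],
)

```text
time: 30.55
tool_pos: [0.5967, 0.5953, 0.2561]
eef_rot: [-1.201, -2.902, 0.005]
wrist_force: [0.3, 0.2, -0.5]
width: 0.146
```

```bash
python3 to.py .598 .597 .0035 135; python3 - <<'E'
from h import *
w=cam("wrist");t=cam("side")
s=readout.read_state()
a=np.pi/4
p=s["tool_pos"]+[0,0,.006]-.037*np.array([np.cos(a),np.sin(a),0])
d=toolwire(p,a,0)
save(w,"pics/ac_w.png",None,1,d)
save(t,"pics/ac_s.png",(160,20,330,160),4,d)
E
```

```text
t 30.55 pos [0.5967 0.5953 0.2561] yaw 135.06 z [-0.002 -0.002 -1.   ] q [-0.6   0.89 -0.54  0.85  0.41  1.49  1.36] F [ 0.3  0.2 -0.5] T [ 0.13 -0.01 -0.05] w 0.146
tool shift [0.0004 0.0028 0.2526] norm 0.253
turn 0.06
```

View pics/ac_w.png

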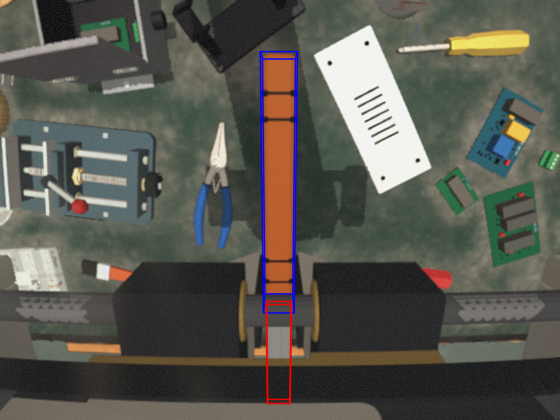

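View pics/ac_s.png

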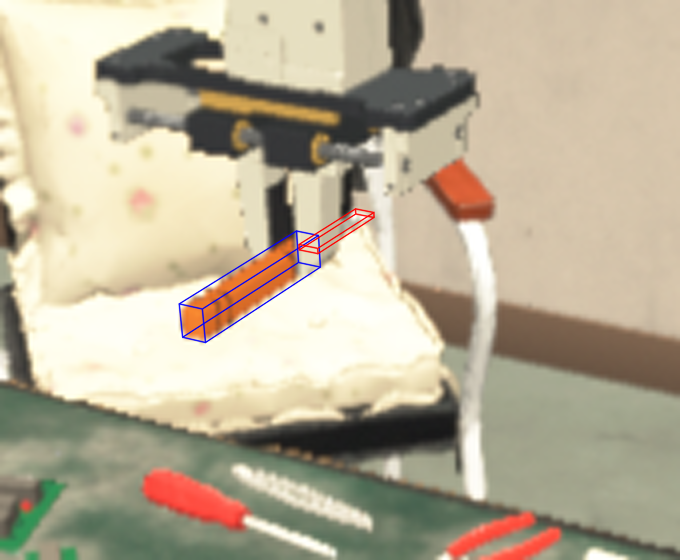

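Request:
move_arm(
  steps=[
    [0,0,0.025,0,0],
    [0,0,0.04,0,0],
    [0,0,0.045,0,0],
    [0,0,0.045,0,0],
    [0,0,0.035,0,0],
    [0,0,0.025,0,0],
    [0,0,0.015,0,0],
    [0,0,0.01,0,0],
    [0,0,0.005,0,0],
    [0,0,0,0,0],
    [0,0,0,0,0],
  ],
)

```text
time: 31.75
tool_pos: [0.5979, 0.5967, 0.0153]
eef_rot: [1.203, 2.901, 0.004]
wrist_force: [-0.5, -0.0, -0.5]
width: 0.149
```

```bash
python3 to.py .598 .597 .0035 135
```

```text
t 31.75 pos [0.5979 0.5967 0.0153] yaw 134.94 z [ 0.002  0.002 -1.   ] q [-0.59  1.08 -0.49  1.04  0.48  1.12  1.3 ] F [-0.5 -0.  -0.5] T [ 0.11  0.01 -0.08] w 0.149
tool shift [0.0001 0.0002 0.0118] norm 0.012
turn -0.06
```

Request:
move_arm(
  steps=[
    [0,0,0.003,0,0],
    [0,0,0.003,0,0],
    [0,0,0.002,0,0],
    [0,0,0.0015,0,0],
    [0,0,0.001,0,0],
    [0,0,0,0,0],
    [0,0,0,0,0],
  ],
)

```text
time: 32.45
tool_pos: [0.5972, 0.5958, 0.0033]
eef_rot: [-1.204, -2.902, 0.0]
wrist_force: [-2.0, -1.0, 3.0]
width: 0.149
```

```bash
python3 to.py .598 .597 .0035 135;python3 - <<'E'
from h import *
w=cam("wrist");t=cam("side")
s=readout.read_state()
a=np.pi/4
p=s["tool_pos"]+[0,0,.006]-.037*np.array([np.cos(a),np.sin(a),0])
d=toolwire(p,a,0)
save(w,"pics/ad_w.png",None,1,d)
save(t,"pics/ad_s.png",(160,80,330,220),4,d)
E
```

```text
t 32.45 pos [0.5972 0.5958 0.0033] yaw 134.94 z [-0. -0. -1.] q [-0.59  1.09 -0.49  1.04  0.48  1.11  1.3 ] F [-2. -1.  3.] T [-0.33  0.38 -0.02] w 0.149
tool shift [ 0.0002  0.0014 -0.0002] norm 0.001
turn -0.06
```

View pics/ad_s.png

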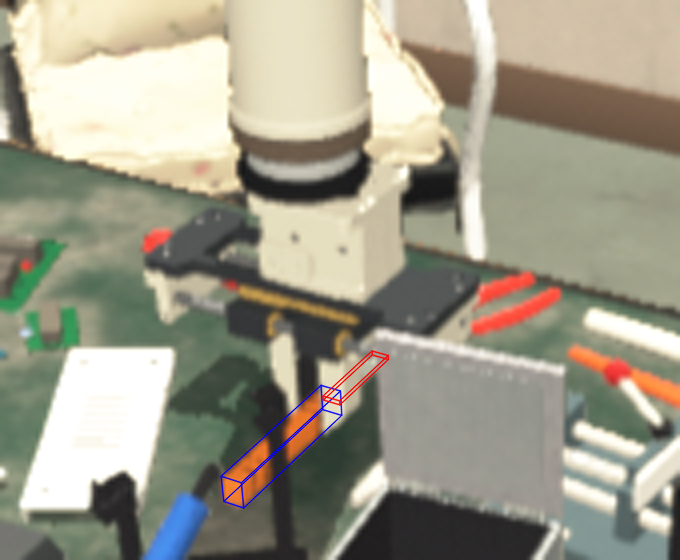

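Tool touches the bench (3 N up). Release gently and retreat upward.

Request:
move_arm(
  steps=[
    [0,0,0,0,0.16],
    [0,0,0,0,0.18],
    [0,0,0,0,0.22],
    [0,0,0,0,0.3],
    [0,0,0,0,0.35],
    [0,0,0,0,0.35],
    [0,0,-0.01,0,0.35],
    [0,0,-0.02,0,0.35],
    [0,0,-0.035,0,0.35],
    [0,0,-0.045,0,0.35],
    [0,0,-0.045,0,0.35],
    [0,0,-0.045,0,0.35],
    [0,0,-0.04,0,0.35],
    [0,0,-0.02,0,0.35],
    [0,-0.02,0,0,0.35],
    [0,-0.03,0,0,0.35],
    [0,-0.03,0,0,0.35],
    [0,-0.02,0,0,0.35],
    [0,0,0,0,0.35],
    [0,0,0,0,0.35],
  ],
)

```text
time: 34.55
tool_pos: [0.527, 0.5255, 0.2655]
eef_rot: [1.203, 2.9, 0.004]
wrist_force: [-0.6, 0.4, 0.4]
width: 0.351
```

```bash
python3 to.py;python3 - <<'E'
from h import *
w=cam("wrist");t=cam("side");tt=cam("top")
save(w,"pics/ae_w.png")
save(t,"pics/ae_s.png",(130,80,350,290),3)
save(tt,"pics/ae_t.png")
E
```

```text
t 34.55 pos [0.527  0.5255 0.2655] yaw 134.94 z [ 0.003  0.002 -1.   ] q [-0.48  0.68 -0.58  1.23  0.36  1.34  1.31] F [-0.6  0.4  0.4] T [0.09 0.01 0.  ] w 0.351
```

View pics/ae_w.png

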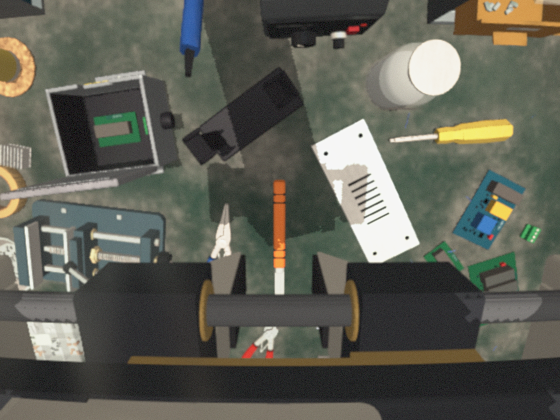

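View pics/ae_s.png

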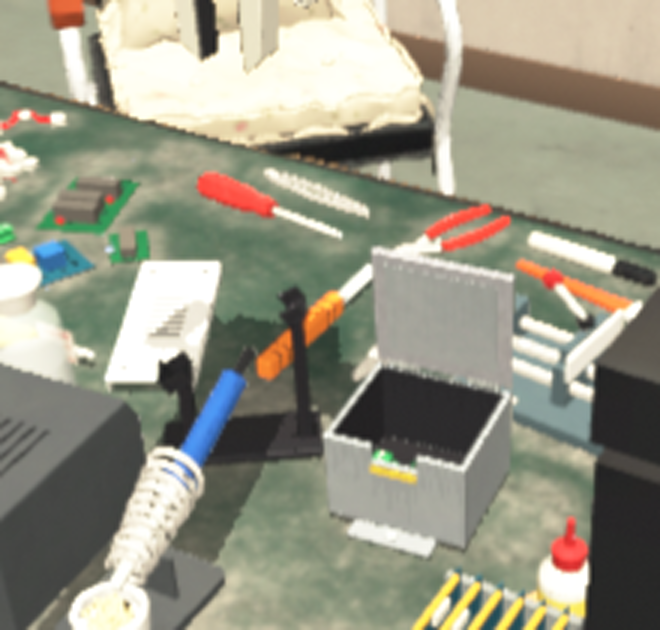

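View pics/ae_t.png

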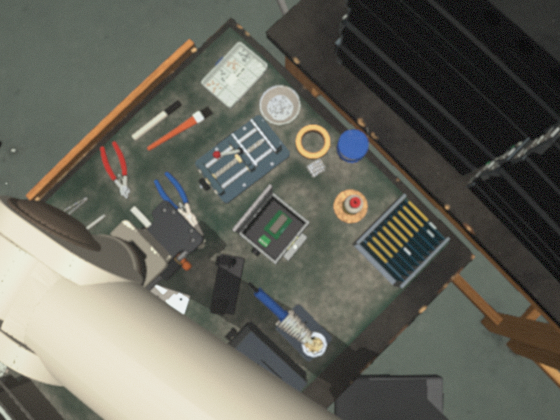

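```bash
python3 -c "
from rig import ticket
print(ticket.close_job())"
```

```text
the job is handed in; nothing more can be done
None
```

The job is done and handed in at about 35 s of the 64 s allowed.

- **Bottle:** it stands upright on the cork coaster. In the wrist and top pictures it lies wholly inside the coaster's rim.
- **Tool grip:** with the gripper fixed pointing down, the 30° nose-up tool could not reach the notch without its tail hitting the bench. I pressed the tail gently on the free bench beyond the rest to level it in the fingers. I then let it settle flat and gripped it again nearer the blade.
- **Cover:** I put the blade about 9 mm into the notch and levered the cover up with the tool only. Cover outlines drawn on the pictures matched at 25°, 58° and about 86°. After the tool left, the cover stayed at about 86°.
- **Laying down:** I lowered the tool until the bench pushed back with about 3 N, then opened the fingers and lifted clear. The last pictures show it lying flat on the bench, clear of the box.
- **Bystanders:** no other object looked moved in the last pictures.

**Disagreements:** the side camera's overlays were off by about 3 px. The wrist and top cameras differed by up to 6 mm on the bottle's cap, so I used a position between them. The highest wrist force I saw in any reading was about 6 N. The cover angle comes from picture overlays only, with no direct measurement.

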